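# Raise the brass bars out of the screw-lift bar safe

### The job

Get the brass bars out of the bar safe: prise its hinged cover up with the thin blade (not with the fingers), swing it fully back, then fit the crank on the square shaft end and wind until the lifting floor is fully up. Lay every bar flat on the white soldering board, none on top of another, and leave the crank standing on its flat underside on the bench and the blade lying on the bench, with the cover open and the floor still up.

Things in the scene. Friction and masses are not known exactly. Their poses are not given: they have to be found in the camera images.
- safe: the bar safe, fixed: grey steel well (98 mm along x, 154 along y, rim 88 mm above the bench, walls 6 mm) with a gearbox on its -y side (76 mm square, top 84 mm up with a flat boss to 90, centred at x -20, y -145) carrying the upright square shaft end. Origin on the bench under the middle of the well; x points from the front (robot side, pry notch) to the hinge side, z up
- notch (a point): middle of the mouth of the pry notch in the outer face of the front wall: an opening 60 mm wide (y) and 14 mm high, 74 to 88 mm above the bench, directly under the closed cover; the wall there is 6 mm thick. Axes as the safe's; a blade goes in along +x. The point does not move with the cover
- cover_edge (a point): point on the underside of the cover at its free front edge, in front of the notch (closed: 88 mm above the bench, 8 mm in front of the wall's face). It moves with the cover
- cover_hinge (a point): fixed point on the hinge axis of the cover, 98 mm behind the notch mouth and 88 mm above the bench; the axis runs along the safe's y
- cover (a joint): angle of the hinged cover, a 5 mm steel plate 107 x 154 mm without a handle: 0 shut, grows as it swings up and back, stop at 1.9 rad. Stiff hinge: it takes about 3 to 4 N at the edge and stays where it is left
- lift (a joint): height of the lifting floor over its lowest place: 0 down (its top 20 mm above the bench), 0.063 m fully up (its top 83 mm above the bench, 5 mm below the rim). It is moved only by the shaft, 21 mm a turn, and stays where it is left
- shaft (a joint): turn of the square shaft, rad: 0 at the start, grows counter-clockwise seen from above and raises the floor; a stop at three full turns (18.85), floor fully up
- shaft_seat (a point): middle of the round collar on which the crank's hub sits, 96 mm above the bench, on the shaft's upright axis. Above it the shaft is 16 mm square for 21 mm, then an 11 mm square tip of 4 mm. The point turns with the shaft: x and y point at the flats
- crank: loose dark steel crank standing on its flat underside, grip upward, about 0.25 kg. Origin: centre of the underside of the hub (36 x 36 x 24 mm, 18.4 mm square hole right through, sides along x and y). The arm (18 mm wide, 10 high, underside level with the hub's) runs along +x. Seated, the origin is at shaft_seat and x may point along any of the four flats (few degrees of play)
- crank_handle (a point): middle of the crank's upright revolving wooden grip (20 mm thick, 48 mm high, from 12 to 60 mm above the hub's underside), 56 mm from the hub's axis
- blade: loose prying tool lying flat: wooden handle 84 x 18 x 22 mm (brass ferrule at the front), with a thin steel blade 26 mm wide and 3 mm thick running on 60 mm from the front of the handle. Origin: centre of the handle's underside; x points to the blade's tip, the blade's mid-plane is 11 mm above the underside. Mass about 0.13 kg
- blade_tip (a point): middle of the end of the blade, 102 mm from the origin along x
- bar1: brass bar 70 x 20 x 24 mm (x, y, z), origin at the centre of its underside. One to three such bars stand on the lifting floor, side by side along the safe's y about 46 mm apart, lengthways along the safe's x. About 0.28 kg
- bar2: another brass bar, as bar1; may be absent
- bar3: another brass bar, as bar1; may be absent
- board: white soldering board 120 x 120 x 12 mm fixed on the bench; origin at the centre of its underside

How it is judged:
By the outcome, as a careful person would: the job done as asked, in the order asked, and still so for the second after the job is handed in, with the robot touching nothing.
Of bar1, bar2, bar3 only 1 to 3 are there at a start; the rules pass over those that are not, and their reading is None.
At some moment in a run one of crank, blade may be knocked a few centimetres aside while the robot is not near it.
It also fails if it takes over 200 s, if anything falls off the work surface, if the arm or the gripper's body presses on something with over 40 N, if the wrist force passes 120 N, or if a joint passes its speed limit or range.

### The arm

A 6-joint arm with a two-finger parallel gripper is mounted at the origin on the work surface; the furniture and walls round the work are solid. World frame = base frame: x ahead of the robot, y to its left, z up, the work surface at z = 0. Lengths are in m, angles in rad, forces in N, time in s.
With the tool pointing down it reaches from about 0.275 to 0.975 m from the base axis. Payload 8.4 kg.
Tool frame: the origin (TCP) lies at the very end of the fingers, on their centre line; the grasp point (between the pads) lies 19 mm behind it (ctrl.grip_depth is the distance from the TCP to the grasp point, in m); z points along the fingers, y is the direction in which the jaws open and shut (so a half turn about z gives the same grasp; the last joint's range is limited). The gripper opens to 92 mm and grips with 3 to 60 N. Pads are 20 mm wide; open, the fingers measure 128 mm over their backs; the gripper's body (75 mm by 189 mm) begins 69 mm behind the grasp point.
Start: joints at [1.126, 0.353, 1.633, -0, 1.155, -0.002], TCP at [0.268, 0.565, 0.215] pointing down, gripper open.
Joint ranges: [-2.63, 2.63], [-0.92, 2.1], [0.06, 2.66], [-1.3, 4.44], [0, 2.69], [-3.02, 3.02]. Speed limits (rad/s): [2.22, 2.22, 2.79, 3.14, 3.14, 3.14].

### API

Orientations are given as a unit quaternion [x, y, z, w].
In Python, from rig import ctrl gives the robot as it stands.
- The arm moves only by the tool apply_moves, never from a script. Its argument "steps" is a list of rows, each a list of 6 numbers: the shift along the tool's x, y, z in mm, then the turn, a rotation vector about the tool's x, y, z in rad. A call has exactly 8 rows; each row is the pose to reach, as a shift and turn from the pose measured when the call began, along the tool's axes at that moment; what a row does not reach only later rows make up. A row lasts 1/8 s, in which the tool goes at most 62.5 mm and 10.7 degrees, less where a joint would pass 70% of its speed; a pose out of reach is approached as far as the arm can. A call with a gripper value outside its range is refused whole. "claw" is the closure, from -1 (fully open) to 1 (shut), set as the call begins (left out, the last holds). The fingers move at their own pace and stop on an object; "force" is the grip in N (left out, the last holds). Time passes only in rows, so rows that repeat a pose let the fingers close, or fill a call up. It gives the time, the measured TCP pose, the force and the opening at its end, in the units of the state.
- ctrl.get_obs(): the state, without advancing time (a new reading comes with each control period).
- ctrl.get_image(name): name is "side" or "top"; returns a dict with "img" (400x640x3 uint8, red, green, blue), "depth" (400x640 float32, m along the optical axis (not along the pixel's ray), 0 where there is no reading), "camera_matrix" (3x3 intrinsics, pixels), "dist_coeffs" ([k1, k2, p1, p2, k3] as OpenCV has them; the pictures are not rectified), "position" and "rotation" of the camera in the world. Camera axes: x right, y down, z forward; pixel columns grow to the right and rows downward; lengths in m; the calibration is good to about 2 mm. A picture is of the moment at which its call begins.
- ctrl.finish_job(): hands the job in, once; it reports no verdict.
Trained networks look in a picture, given as the dict that the camera call returned (one of the last four; its "shot" number tells which), for a name from the list of things; names that differ only in an ending like _2 or _b are one class to them, and where a whole thing is asked for, a point or a joint stands for the part that bears it (a point fixed in the world has none). Each returns a list of dicts, best first, with "score" (0 to 1); they miss things now and then, are a little off and sometimes report something else, mostly with a low value. They report only what shows in the picture. A call takes as long as a camera call.
- ctrl.spot_in(label, picture): "bbox" ([centre column, centre row, width, height] in pixels, round what is visible of it).
- ctrl.silhouettes(label, picture): "pixels" (400x640 bool, what is visible of it) and "bbox" ([centre column, centre row, width, height] in pixels, round what is visible of it).
The state is a dict: "time_s": time; "joint_pos": joint angles; "dq": joint speeds; "joint_torque": joint torques, N m; "tool_pos": TCP position; "eef_rot": TCP orientation; "contact_force": force on the tool from outside, world axes, zero at the start; "ft_torque": the same for the moment, N m; "grip_width": opening from 0.0 (shut) to 1.0 (fully open).
Only numpy, scipy, OpenCV 4.12 (cv2) and the standard library are available. Lean on these libraries where they do the work, as an engineer would, in place of code of your own. Each camera call takes 0.05 s, during which the arm holds its last target. There are 200 camera calls.

## Working session

There is one attempt and no reset: what is moved stays moved. The work goes in short steps, Python scripts to look and compute and a tool call to move; the robot and the scene stay as the last step left them, time stands still between calls to the robot, and variables do not carry over. Pictures are saved under pics/ and viewed, about 12 in all and at most 16, crops included, and the job is handed in when it is done.

Besides the shell and the picture viewer there is one more tool, called after "Request:" by a JSON object that holds its "fn" and its "kwargs". apply_moves: Moves the arm, as the interface text tells. Its arguments: {"type":"object","properties":{"steps":{"type":"array"},"claw":{"type":"number"},"force":{"type":"number"}},"required":["steps"]}

```bash
ls; mkdir -p pics
python3 - <<'E'
from rig import ctrl
import cv2,numpy as np
o=ctrl.get_obs(); print({k:np.round(v,3) for k,v in o.items()}, ctrl.grip_depth)
for n in ("top","side"):
    d=ctrl.get_image(n); cv2.imwrite(f"pics/{n}0.png",d["img"][:,:,::-1])
    print(n,d["shot"],d["position"],np.round(d["rotation"],3).tolist(),d["camera_matrix"].tolist(),d["dist_coeffs"])
E
```

```text
pics
{'time_s': np.float64(0.0), 'joint_pos': array([ 1.126,  0.354,  1.634, -0.   ,  1.155, -0.002]), 'dq': array([ 0.001,  0.001, -0.002,  0.003, -0.001,  0.001]), 'joint_torque': array([-1.0000e-03, -5.9385e+01, -3.3421e+01,  7.0000e-02,  2.3000e-02,
       -0.0000e+00]), 'tool_pos': array([0.268, 0.564, 0.214]), 'eef_rot': array([ 0.22 ,  0.976, -0.001, -0.   ]), 'contact_force': array([0.072, 0.392, 0.12 ]), 'ft_torque': array([0.023, 0.01 , 0.   ]), 'grip_width': np.float64(0.997)} 0.0187
top 1 [0.35700088 0.16222555 1.05661546] [-0.701, 0.711, -0.042, 0.041] [[415.1214708473335, 0.0, 321.28900955331335], [0.0, 415.1214708473335, 197.69558447579197], [0.0, 0.0, 1.0]] [0.00364991 0.         0.         0.         0.        ]
side 2 [ 0.3619506  -0.63794358  0.70737647] [0.9, -0.042, 0.028, -0.434] [[513.4068862304339, 0.0, 314.56440538655687], [0.0, 513.4068862304339, 196.91610857427398], [0.0, 0.0, 1.0]] [-0.10459133  0.          0.          0.          0.        ]
```

View pics/top0.png

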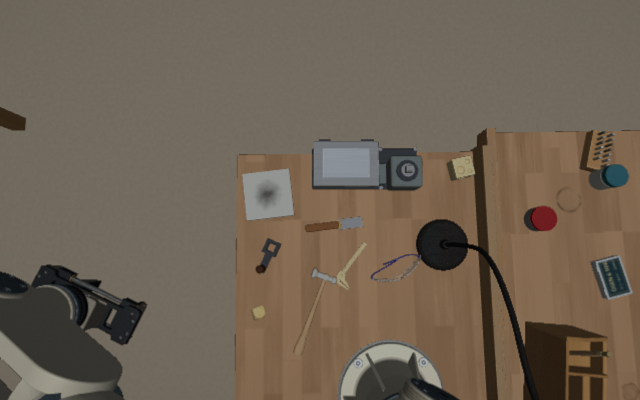

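View pics/side0.png

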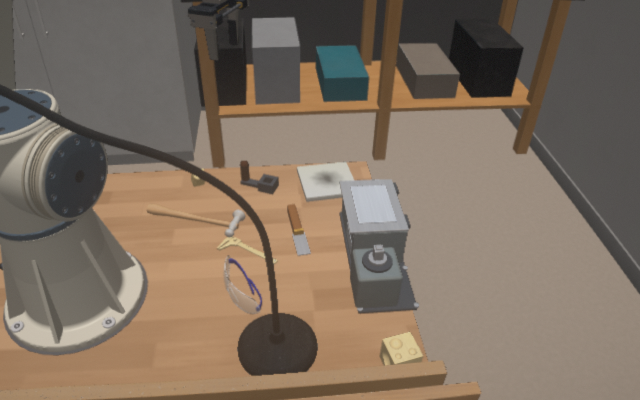

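Top view: up is +x and left is +y. The safe is at (345,163), gearbox (405,170), board (268,195), crank (268,255) with its grip at (261,268), and blade (335,225) with its tip to the right. The lamp at (442,245) is an obstacle. Next I measure poses.

```bash
cat > h.py <<'E'
from rig import ctrl
import cv2,numpy as np
from scipy.spatial.transform import Rotation as R
def shot(n,save=None):
    d=ctrl.get_image(n)
    if save: cv2.imwrite(f"pics/{save}.png",d["img"][:,:,::-1])
    return d
def cloud(d):
    """world xyz image 400x640x3, nan without reading"""
    v,u=np.mgrid[0:400,0:640].astype(np.float64)
    p=cv2.undistortPoints(np.stack([u,v],-1).reshape(-1,1,2),np.array(d["camera_matrix"]),np.array(d["dist_coeffs"])).reshape(400,640,2)
    z=np.where(d["depth"]>0,d["depth"],np.nan)
    c=np.dstack([p[...,0]*z,p[...,1]*z,z])
    return c@rot(d).T+np.array(d["position"])
def rot(d):
    r=np.array(d["rotation"],float)
    return r if r.shape==(3,3) else R.from_quat(r).as_matrix()
def seg(label,d,thr=0.3):
    return [(s["score"],s["pixels"],s["bbox"]) for s in ctrl.silhouettes(label,d) if s["score"]>thr]
def rect(pts):
    (c,wh,a)=cv2.minAreaRect((pts[:,:2]*1000).astype(np.float32)); return np.round(c,1),np.round(wh,1),round(a,1)
def proj(d,P):
    Rw=rot(d); t=-Rw.T@np.array(d["position"])
    q,_=cv2.projectPoints(np.atleast_2d(P).astype(float),cv2.Rodrigues(Rw.T)[0],t,np.array(d["camera_matrix"]),np.array(d["dist_coeffs"])); return q.reshape(-1,2)
def st():
    o=ctrl.get_obs(); M=R.from_quat(o["eef_rot"]).as_matrix()
    print("t",round(float(o["time_s"]),2),"tcp",np.round(np.array(o["tool_pos"])*1000,1),"x",np.round(M[:,0],3),"y",np.round(M[:,1],3),"z",np.round(M[:,2],3),"F",np.round(o["contact_force"],1),"w",round(float(o["grip_width"])*92,1),"q",np.round(o["joint_pos"],2)); return o,M
def go(p,xdir,zdir=(0,0,-1)):
    """print shift(mm, tool axes) and rotvec to reach TCP p (mm) with tool x ~ xdir, z=zdir"""
    o,M=st(); z=np.array(zdir,float); z/=np.linalg.norm(z)
    x=np.array(xdir,float); x-=z*(x@z); x/=np.linalg.norm(x); T=np.stack([x,np.cross(z,x),z],1)
    print("shift",np.round(M.T@(np.array(p)-np.array(o["tool_pos"])*1000),1),"rotvec",np.round(R.from_matrix(M.T@T).as_rotvec(),4))
E
python3 - <<'E'
from h import *
for n in ("top","side"):
    d=shot(n); C=cloud(d)
    for l in ("safe","cover","crank","blade","board","bar1","crank_handle","shaft"):
        try:
            for s,m,b in seg(l,d)[:2]:
                P=C[m]; P=P[np.isfinite(P[:,0])]
                print(n,l,round(s,2),np.round(b),len(P),"z",np.round(np.percentile(P[:,2],[2,25,50,75,98])*1000),rect(P), "hi", rect(P[P[:,2]>np.percentile(P[:,2],97)-.012]))
        except Exception as e: print(l,e)
E
```

```text
top safe 0.6 [368. 164. 113.  53.] 5098 z [ 4. 82. 93. 95. 99.] (array([667.2,  36.6]), array([320.6, 339. ]), 88.8) hi (array([554.4,  49.9]), array([254.3, 111.3]), 89.2)
top cover 0.96 [349. 164.  67.  46.] 2924 z [90. 93. 94. 95. 98.] (array([671.4,  60. ]), array([188.5, 390.2]), 74.5) hi (array([554.3, 101. ]), array([152.3, 109.7]), 89.2)
top crank 0.58 [267. 256.  23.  42.] 376 z [-3. 10. 22. 26. 61.] (array([333.6, 298.7]), array([39.4, 92.8]), 69.2) hi (array([306.3, 310.3]), array([16.5, 19. ]), 86.5)
top blade 0.95 [334. 226.  57.  15.] 438 z [10. 13. 19. 23. 26.] (array([410.8, 130.3]), array([ 24.6, 141.3]), 7.3) hi (array([410.1, 130.3]), array([ 24. , 141.2]), 7.8)
top board 0.76 [265. 194.  54.  54.] 2181 z [ 8. 11. 12. 14. 16.] (array([493.9, 299.8]), array([124.3, 125.3]), 5.9) hi (array([492. , 297.5]), array([121.5, 119.7]), 5.2)
top crank_handle 0.91 [270. 255.  23.  34.] 389 z [-3.  9. 22. 26. 61.] (array([338.1, 298.8]), array([40.5, 84.9]), 65.4) hi (array([307.5, 310.3]), array([16.5, 16.7]), 87.5)
top shaft 0.7 [409. 168.  16.  18.] 125 z [ 94.  97. 103. 11
[... 644 characters left out ...]
e blade 0.77 [297. 230.  21.  53.] 602 z [ 0. 13. 15. 22. 25.] (array([412.9, 139.3]), array([ 27.5, 163.3]), 4.7) hi (array([411.7, 129.5]), array([ 25. , 143.9]), 6.1)
side board 0.61 [324. 182.  58.  39.] 1591 z [ 4. 12. 13. 14. 16.] (array([570.6, 848.2]), array([1352.4,  128.8]), 81.2) hi (array([493.4, 267.4]), array([120.7, 186.5]), 4.5)
side crank_handle 0.56 [259. 177.  39.  31.] 614 z [ 1. 10. 20. 26. 58.] (array([343.4, 291.2]), array([83.4, 69.4]), 16.8) hi (array([306.7, 306.4]), array([14.3, 17.5]), 69.3)
side shaft 0.52 [379. 256.  20.  26.] 308 z [ 90.  96.  99. 114. 122.] (array([535.6, -17.1]), array([86.4, 30.6]), 87.9) hi (array([534.6, -44.2]), array([16.6, 16.6]), 80.5)
```

Run:
```python
from h import *
def pca(P):
    c=P[:,:2].mean(0); w,v=np.linalg.eigh(np.cov((P[:,:2]-c).T)); return np.round(c*1000,1),np.round(np.degrees(np.arctan2(*v[::-1,1])),1)
for n in ("top","side"):
    d=shot(n); C=cloud(d); Z=C[...,2]
    def near(x,y,r): return np.hypot(C[...,0]-x,C[...,1]-y)<r
    m=near(.355,.29,.045)&(Z>.019)&(Z<.03); print(n,"hub top",m.sum(),rect(C[m]))
    m=near(.306,.309,.03)&(Z>.05)&(Z<.068); print("grip top",m.sum(),rect(C[m]),np.round(C[m].mean(0)*1000,1))
    m=near(.411,.13,.1)&(Z>.017)&(Z<.032); print("handle",rect(C[m]),pca(C[m]))
    s=seg("blade",d)[0][1]; b=s&(Z>.006)&(Z<.018)&near(.411,.13,.1); print("blade",rect(C[b]),pca(C[b]))
    m=near(.55,.1,.13)&(Z>.088)&(Z<.1)&(C[...,1]>.015); print("cover",rect(C[m]),np.round(np.percentile(C[m][:,:2],[1,99],axis=0)*1000,1).tolist())
    # front edge line
    for lo,hi in ((.03,.17),):
        ys=np.linspace(lo,hi,15); f=[];b=[]
        for y in ys:
            q=C[m][np.abs(C[m][:,1]-y)<.005]; f.append(q[:,0].min()); b.append(q[:,0].max())
        print("front fit",np.polyfit(ys-.1,f,1),"back",np.polyfit(ys-.1,b,1))
    m=near(.534,-.044,.02)&(Z>.112); print("shaft top",rect(C[m]),np.round(C[m].mean(0)*1000,1))
    m=near(.534,-.044,.07)&(Z>.078)&(Z<.088)&(C[...,1]<.0); print("gearbox",rect(C[m]))
    m=near(.493,.298,.1)&(Z>.006)&(Z<.02)&(d["img"].min(-1)>120); print("board",rect(C[m]))
    # lamp
    g=(d["img"].max(-1)<50)&np.isfinite(Z)&(C[...,1]<.0)&(C[...,1]>-.5)&(C[...,0]>-.2)&(C[...,0]<.5)&(Z>0.0)
    for a,b2 in ((0,.03),(.03,.1),(.1,.2),(.2,.3),(.3,.4),(.4,.6),(.6,.9)):
        k=g&(Z>a)&(Z<b2)
        if k.sum()>5: print("lamp z",a,b2,k.sum(),np.round(np.percentile(C[k],[2,50,98],axis=0)*1000).tolist())
```

```text
top hub top 164 (array([344.6, 293.6]), array([35.9, 65. ]), 65.1)
grip top 55 (array([306.3, 310.4]), array([16.7, 19.1]), 87.9) [307.1 310.1  58.1]
handle (array([455.7, 140.3]), array([107.2, 132.4]), 6.6) (array([415.2, 155.1]), np.float64(132.2))
blade (array([412.7, 124. ]), array([ 24.9, 130.5]), 6.4) (array([416. ,  89.8]), np.float64(99.2))
cover (array([555.4, 101. ]), array([152.2, 112. ]), 89.3) [[499.9, 26.5], [608.6, 176.8]]
front fit [0.01143839 0.49963578] back [0.01555286 0.60786994]
shaft top (array([533.7, -42.9]), array([16.5, 14.5]), 87.2) [533.6 -42.  118.4]
gearbox (array([533.5, -42.5]), array([76. , 73.2]), 89.4)
board (array([492.3, 297.1]), array([119.1, 119. ]), 6.0)
lamp z 0 0.03 3108 [[5.0, -351.0, 4.0], [340.0, -167.0, 21.0], [463.0, -82.0, 29.0]]
lamp z 0.03 0.1 2234 [[15.0, -429.0, 31.0], [130.0, -324.0, 51.0], [497.0, -40.0, 99.0]]
lamp z 0.1 0.2 2214 [[27.0, -437.0, 102.0], [87.0, -333.0, 128.0], [357.0, -136.0, 174.0]]
lamp z 0.2 0.3 319 [[87.0, -385.0, 209.0], [114.0, -59.0, 276.0], [356.0, -4.0, 300.0]]
lamp z 0.3 0.4 722 [[99.0, -142.0, 302.0], 
[... 407 characters left out ...]
.2, 127.2]), array([ 25.4, 139.5]), 5.9) (array([415.7,  93.6]), np.float64(100.6))
cover (array([556.9, 102. ]), array([159. , 114.6]), 89.0) [[500.4, 24.6], [610.4, 176.7]]
front fit [0.01418765 0.49998646] back [0.00213694 0.60992991]
shaft top (array([535.4, -43.4]), array([16.6, 18.4]), 0.4) [534.1 -45.8 117.7]
gearbox (array([535.1, -44.4]), array([76.9, 76.5]), 89.3)
board (array([492.1, 296.7]), array([120.2, 126.3]), 6.0)
lamp z 0.2 0.3 77 [[95.0, -56.0, 286.0], [99.0, -49.0, 294.0], [103.0, -41.0, 300.0]]
lamp z 0.3 0.4 27 [[97.0, -146.0, 300.0], [199.0, -144.0, 394.0], [214.0, -44.0, 399.0]]
lamp z 0.4 0.6 598 [[89.0, -147.0, 403.0], [130.0, -145.0, 443.0], [193.0, -143.0, 475.0]]
```

```bash
python3 -c "
from h import *
go((409.2,148,100),(-.117,.993,0))"
```

```text
t 1.2 tcp [267.8 564.7 214.6] x [-0.904  0.428  0.   ] y [ 0.428  0.904 -0.   ] z [-0. -0. -1.] F [ 0.5 -0.2 -0.4] w 92.3 q [ 1.13  0.35  1.63  0.    1.16 -0.  ]
shift [-306.3 -315.9  114.6] rotvec [-0.      0.      1.0108]
```

Request:
{"fn": "apply_moves", "kwargs": {"steps": [[-60, -60, 60, 0, 0, 0.18], [-110, -110, 115, 0, 0, 0.36], [-150, -150, 115, 0, 0, 0.54], [-190, -195, 115, 0, 0, 0.72], [-230, -235, 115, 0, 0, 0.9], [-270, -275, 115, 0, 0, 1.011], [-306.3, -315.9, 114.6, 0, 0, 1.011], [-306.3, -315.9, 114.6, 0, 0, 1.011]], "claw": 0, "force": 60}}

```text
time_s: 2.2
tool_pos: [0.4097, 0.1456, 0.1001]
eef_rot: [0.665, 0.747, 0.0, 0.0]
contact_force: [0.5, 0.2, 0.3]
grip_width: 0.5
```

```bash
python3 -c "
from h import *
d=shot('top');C=cloud(d)
d2=shot('side');C2=cloud(d2)
for c,e in ((C,d),(C2,d2)):
  s=seg('blade',e)
  if s:
    P=c[s[0][1]];P=P[(P[:,2]<.04)&(P[:,2]>.005)]; print(s[0][0],rect(P))
go((409.2,148,4),(-.117,.993,0))"
```

```text
0.76 (array([412. , 129.7]), array([ 26. , 145.3]), 6.7)
t 2.4 tcp [409.5 148.  100.1] x [-0.115  0.993  0.   ] y [0.993 0.115 0.   ] z [ 0.  0. -1.] F [0.5 0.5 0.2] w 46.2 q [0.34 0.22 2.13 0.   0.79 0.23]
shift [-0.  -0.3 96.1] rotvec [ 0.0004 -0.0003 -0.0022]
```

Request:
{"fn": "apply_moves", "kwargs": {"steps": [[0, 0, 40, 0, 0, 0], [0, 0, 70, 0, 0, 0], [0, 0, 85, 0, 0, 0], [0, 0, 92, 0, 0, 0], [0, 0, 96, 0, 0, 0], [0, 0, 96, 0, 0, 0], [0, 0, 96, 0, 0, 0], [0, 0, 96, 0, 0, 0]]}}

```text
time_s: 3.4
tool_pos: [0.4098, 0.1481, 0.0046]
eef_rot: [0.665, 0.747, 0.001, 0.0]
contact_force: [-0.0, -0.3, -0.2]
grip_width: 0.499
```

Request:
{"fn": "apply_moves", "kwargs": {"steps": [[0, 0, 0, 0, 0, 0], [0, 0, 0, 0, 0, 0], [0, 0, 0, 0, 0, 0], [0, 0, 0, 0, 0, 0], [0, 0, 0, 0, 0, 0], [0, 0, 0, 0, 0, 0], [0, 0, 0, 0, 0, 0], [0, 0, 0, 0, 0, 0]], "claw": 1, "force": 60}}

```text
time_s: 4.4
tool_pos: [0.4099, 0.1481, 0.0046]
eef_rot: [0.665, 0.747, 0.001, 0.0]
contact_force: [0.1, -0.8, 2.4]
grip_width: 0.19
```

Request:
{"fn": "apply_moves", "kwargs": {"steps": [[0, 0, -30, 0, 0, 0], [0, 0, -60, 0, 0, 0], [0, 0, -100, 0, 0, 0], [0, 0, -126, 0, 0, 0], [0, 0, -126, 0, 0, 0], [0, 0, -126, 0, 0, 0], [0, 0, -126, 0, 0, 0], [0, 0, -126, 0, 0, 0]]}}

```text
time_s: 5.4
tool_pos: [0.4092, 0.1478, 0.1297]
eef_rot: [0.665, 0.747, -0.0, -0.0]
contact_force: [0.2, -0.5, -1.7]
grip_width: 0.189
```

```bash
python3 -c "
from h import *
st()
for n in ('top','side'):
  d=shot(n,'lift_'+n);C=cloud(d)
  for s,m,b in seg('blade',d)[:1]:
    P=C[m];P=P[np.isfinite(P[:,0])&(P[:,2]<.17)&(P[:,2]>.11)]; print(n,s,b,rect(P),np.round(np.percentile(P[:,2],[5,25,50,75,95])*1000))
    q=P[P[:,1]<.11]; print('blade part',len(q),np.round(q.mean(0)*1000,1),np.polyfit(q[:,1],q[:,2],1))
    im=d['img'][:,:,::-1]
    c,r=int(b[0]),int(b[1]); print(c,r)
    cv2.imwrite(f'pics/liftc_{n}.png',cv2.resize(im[max(0,r-70):r+70,max(0,c-90):c+90],None,fx=3,fy=3))
"
```

```text
t 5.4 tcp [409.2 147.8 129.7] x [-0.115  0.993  0.   ] y [ 0.993  0.115 -0.   ] z [-0.  0. -1.] F [ 0.2 -0.5 -1.7] w 17.4 q [0.34 0.17 2.1  0.   0.87 0.23]
side 0.63 [302.8, 180.1, 19.0, 54.8] (array([413. , 125.6]), array([ 27. , 135.3]), 4.9) [137. 138. 140. 147. 150.]
blade part 271 [416.5  82.7 138.5] [0.00633556 0.13796387]
302 180
```

```bash
python3 -c "
from h import *
go((390,103.3,130),(-1,.012,0))"
```

```text
t 5.6 tcp [409.6 148.  130.3] x [-0.115  0.993  0.   ] y [0.993 0.115 0.001] z [ 0.001  0.001 -1.   ] F [-1.1 -0.3 -1.7] w 17.5 q [0.34 0.17 2.1  0.   0.87 0.23]
shift [-42.1 -24.6   0.3] rotvec [ 9.0000e-04  2.0000e-04 -1.4439e+00]
```

Request:
{"fn": "apply_moves", "kwargs": {"steps": [[-5, -3, 0, 0, 0, -0.18], [-10, -6, 0, 0, 0, -0.36], [-15, -9, 0, 0, 0, -0.54], [-20, -12, 0, 0, 0, -0.72], [-25, -15, 0, 0, 0, -0.9], [-30, -18, 0, 0, 0, -1.08], [-36, -21, 0, 0, 0, -1.26], [-42.1, -24.6, 0.3, 0, 0, -1.4439]]}}

```text
time_s: 6.6
tool_pos: [0.39, 0.1032, 0.13]
eef_rot: [0.003, 1.0, 0.0, 0.0]
contact_force: [0.3, 0.6, -1.5]
grip_width: 0.188
```

Request:
{"fn": "apply_moves", "kwargs": {"steps": [[0, 0, 0, 0, 0, 0], [0, 0, 20, 0, 0, 0], [0, 0, 40, 0, 0, 0], [0, 0, 56.5, 0, 0, 0], [0, 0, 56.5, 0, 0, 0], [0, 0, 56.5, 0, 0, 0], [0, 0, 56.5, 0, 0, 0], [0, 0, 56.5, 0, 0, 0]]}}

```text
time_s: 7.6
tool_pos: [0.3904, 0.1034, 0.074]
eef_rot: [0.003, 1.0, 0.0, 0.001]
contact_force: [-0.2, 0.7, -1.0]
grip_width: 0.19
```

```bash
python3 -c "
from h import *
go((390,103.3,73.6),(-1,.012,0))
d=shot('top');C=cloud(d)
for s,m,b in seg('blade',d)[:1]:
    P=C[m];P=P[np.isfinite(P[:,0])&(P[:,2]<.1)&(P[:,2]>.06)]; print(s,b,rect(P),np.round(P.max(0)*1000))
    q=P[P[:,0]>.435]; print(rect(q),np.round(q.mean(0)*1000,1))
cv2.imwrite('pics/pry0.png',cv2.resize(d['img'][130:270,240:440,::-1],None,fx=3,fy=3))
"
```

```text
t 7.6 tcp [390.4 103.4  74. ] x [-1.     0.006 -0.002] y [0.006 1.    0.001] z [ 0.002  0.001 -1.   ] F [-0.2  0.7 -1. ] w 17.5 q [ 0.25  0.23  2.21  0.    0.7  -1.31]
shift [ 0.4 -0.1  0.4] rotvec [0.0008 0.0019 0.0057]
0.49 [345.5, 197.8, 7.7, 3.4] (array([474.2, 103.8]), array([ 7.6, 16.7]), 0.3) [478. 112.  86.]
(array([474.2, 103.8]), array([ 7.6, 16.7]), 0.3) [474.  104.2  82.6]
```

View pics/pry0.png

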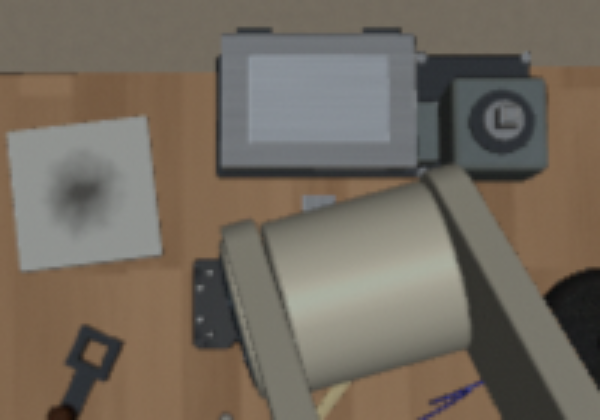

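The blade tip shows at crop (318,200), level and centred on the notch, just in front of the cover. I'll insert it and start lifting.

Request:
{"fn": "apply_moves", "kwargs": {"steps": [[-8, 0, 0, 0, 0, 0], [-16, 0, 0, 0, 0, 0], [-24, 0, 0, 0, 0, 0], [-30, 0, 0, 0, 0, 0], [-36, 0, 0, 0, 0, 0], [-40, 0, 0, 0, 0, 0], [-40, 0, 0, 0, 0, 0], [-40, 0, 0, 0, 0, 0]]}}

```text
time_s: 8.7
tool_pos: [0.4202, 0.102, 0.0713]
eef_rot: [0.003, 1.0, -0.001, -0.009]
contact_force: [-27.0, 5.6, 6.5]
grip_width: 0.191
```

Request:
{"fn": "apply_moves", "kwargs": {"steps": [[0, 0, -4, 0, 0, 0], [0, 0, -8, 0, 0, 0], [0, 0, -12, 0, 0, 0], [0, 0, -16, 0, 0, 0], [0, 0, -20, 0, 0, 0], [0, 0, -24, 0, 0, 0], [0, 0, -28, 0, 0, 0], [0, 0, -28, 0, 0, 0]]}}

```text
time_s: 9.7
tool_pos: [0.4217, 0.1022, 0.0999]
eef_rot: [0.003, 1.0, -0.001, -0.008]
contact_force: [1.1, -0.2, -2.1]
grip_width: 0.191
```

```bash
python3 -c "
from h import *
o,M=st();print(o['ft_torque'])
d=shot('side','pry1');C=cloud(d)
for s,m,b in seg('cover',d)[:1]:
    P=C[m];P=P[np.isfinite(P[:,0])&(P[:,0]>.45)&(P[:,0]<.62)&(P[:,1]>.02)&(P[:,1]<.18)&(P[:,2]>.08)];print(s,b,np.polyfit(P[:,0]-.6055,P[:,2],1))
for s,m,b in seg('blade',d)[:1]:
    P=C[m];P=P[np.isfinite(P[:,0])&(P[:,0]<.53)&(P[:,2]>.07)];print(s,b,np.polyfit(P[:,0]-.43,P[:,2],1))
cv2.imwrite('pics/pry1c.png',cv2.resize(d['img'][120:300,250:440,::-1],None,fx=3,fy=3))
"
```

```text
t 9.7 tcp [421.7 102.2  99.9] x [-1.     0.007  0.016] y [ 0.007  1.    -0.001] z [-0.016 -0.001 -1.   ] F [ 1.1 -0.2 -2.1] w 17.6 q [ 0.23  0.23  2.12  0.    0.81 -1.33]
[ 0.03418471  0.05414112 -0.05259608]
0.96 [374.3, 199.9, 68.6, 58.9] [-0.21208577  0.09453496]
0.74 [310.9, 202.2, 76.3, 18.8] [-0.01732377  0.11055196]
```

View pics/pry1c.png

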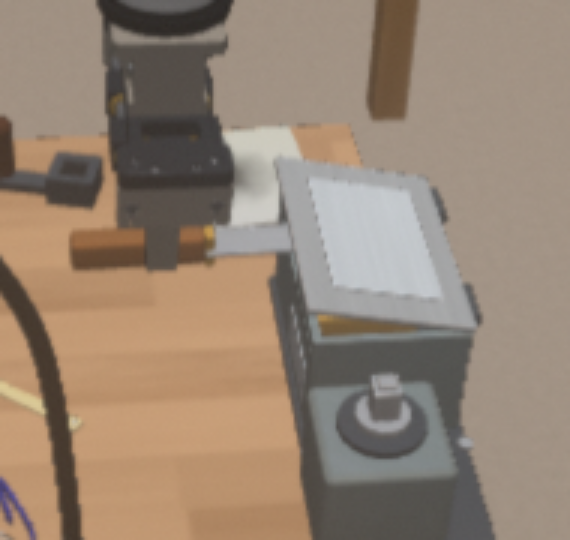

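The cover is up about 12° on the blade tip, held with a firm grip. I'll sweep it along the hinge arc.

Request:
{"fn": "apply_moves", "kwargs": {"steps": [[-4, 0, -6, 0, 0, 0], [-7, 0, -11.5, 0, 0, 0], [-11, 0, -18, 0, 0, 0], [-15.5, 0, -25, 0, 0, 0], [-21, 0, -30, 0, 0, 0], [-27, 0, -35, 0, 0, 0], [-33, 0, -40, 0, 0, 0], [-33, 0, -40, 0, 0, 0]]}}

```text
time_s: 10.85
tool_pos: [0.4563, 0.1021, 0.1395]
eef_rot: [0.003, 1.0, -0.001, -0.007]
contact_force: [0.3, 0.4, -1.4]
grip_width: 0.187
```

```bash
python3 -c "
from h import *
o,M=st();print(o['ft_torque'])
d=shot('side','pry2');C=cloud(d)
for s,m,b in seg('cover',d)[:1]:
    P=C[m];P=P[np.isfinite(P[:,0])&(P[:,0]>.45)&(P[:,0]<.65)&(P[:,1]>.02)&(P[:,1]<.18)&(P[:,2]>.08)];print(s,b,np.polyfit(P[:,0]-.6055,P[:,2],1))
for s,m,b in seg('blade',d)[:1]:
    P=C[m];P=P[np.isfinite(P[:,0])&(P[:,0]<.56)&(P[:,2]>.07)];print(s,b,np.polyfit(P[:,0]-.43,P[:,2],1),P[:,0].max())
"
```

```text
t 10.85 tcp [456.3 102.1 139.5] x [-1.     0.007  0.015] y [ 0.007  1.    -0.001] z [-0.015 -0.001 -1.   ] F [ 0.3  0.4 -1.4] w 17.2 q [ 0.22  0.21  2.02  0.    0.92 -1.35]
[-0.00318172  0.0231193   0.01459137]
0.74 [383.1, 189.4, 53.8, 80.2] [-0.96536307  0.09753032]
0.95 [329.7, 182.8, 74.6, 19.3] [-0.02398801  0.15089294] 0.5372697461203766
```

Request:
{"fn": "apply_moves", "kwargs": {"steps": [[-10, 0, -5, 0, 0, 0], [-20, 0, -9, 0, 0, 0], [-30, 0, -11, 0, 0, 0], [-40, 0, -12.5, 0, 0, 0], [-50, 0, -12, 0, 0, 0], [-60, 0, -10, 0, 0, 0], [-68, 0, -7, 0, 0, 0], [-77, 0, -3, 0, 0, 0]]}}

```text
time_s: 12.0
tool_pos: [0.5337, 0.1016, 0.1409]
eef_rot: [0.003, 1.0, -0.001, -0.007]
contact_force: [-2.9, -0.0, 2.0]
grip_width: 0.191
```

Request:
{"fn": "apply_moves", "kwargs": {"steps": [[-3, 0, 1, 0, 0, 0], [-6, 0, 2, 0, 0, 0], [-9, 0, 3, 0, 0, 0], [-12, 0, 4, 0, 0, 0], [-14, 0, 4, 0, 0, 0], [-14, 0, 4, 0, 0, 0], [-14, 0, 4, 0, 0, 0], [-14, 0, 4, 0, 0, 0]]}}

```text
time_s: 13.0
tool_pos: [0.5392, 0.1012, 0.1342]
eef_rot: [0.003, 1.0, -0.001, -0.015]
contact_force: [-26.0, 2.0, 5.7]
grip_width: 0.19
```

```bash
python3 -c "
from h import *
o,M=st();print(o['ft_torque'])
d=shot('side','pry3');C=cloud(d)
for s,m,b in seg('cover',d)[:1]:
    P=C[m];P=P[np.isfinite(P[:,0])&(P[:,0]>.45)&(P[:,0]<.7)&(P[:,1]>.02)&(P[:,1]<.18)&(P[:,2]>.08)];f=np.polyfit(P[:,2],P[:,0],1);print(s,b,f,90+np.degrees(np.arctan(f[0])))
cv2.imwrite('pics/pry3c.png',cv2.resize(d['img'][100:280,250:450,::-1],None,fx=3,fy=3))
"
```

```text
t 13.0 tcp [539.2 101.2 134.2] x [-0.999  0.007  0.031] y [ 0.007  1.    -0.003] z [-0.031 -0.002 -1.   ] F [-26.    2.    5.7] w 17.5 q [ 0.18  0.34  1.85  0.    0.98 -1.39]
[0.41037918 3.97882518 0.0995279 ]
0.55 [414.5, 184.1, 39.6, 90.7] [0.34732651 0.57563892] 109.15346966630781
```

View pics/pry3c.png

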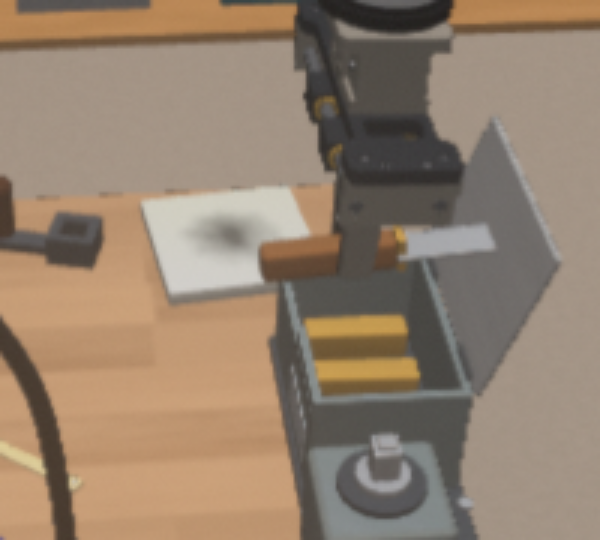

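Cover fully back (109°), with at least two bars visible inside at crop (355,335) and (365,375). I'll take the blade back to its old spot.

Request:
{"fn": "apply_moves", "kwargs": {"steps": [[20, 0, 0, 0, 0, 0], [50, 0, 0, 0, 0, 0], [80, 0, 0, 0, 0, 0], [110, 0, 0, 0, 0, 0], [138, 0, 0, 0, 0, 0], [138, 0, 0, 0, 0, 0], [138, 0, 0, 0, 0, 0], [138, 0, 0, 0, 0, 0]]}}

```text
time_s: 14.1
tool_pos: [0.4026, 0.1023, 0.1387]
eef_rot: [0.003, 1.0, -0.001, -0.015]
contact_force: [0.7, -0.2, -1.0]
grip_width: 0.194
```

```bash
python3 -c "
from h import *
go((409.2,148,100),(-.117,.993,0))"
```

```text
t 14.1 tcp [402.6 102.3 138.7] x [-1.     0.007  0.03 ] y [ 0.007  1.    -0.002] z [-0.03  -0.002 -1.   ] F [ 0.7 -0.2 -1. ] w 17.9 q [ 0.24  0.14  2.11  0.01  0.91 -1.33]
shift [-7.4 45.9 38.4] rotvec [-0.0235 -0.0228  1.4464]
```

Request:
{"fn": "apply_moves", "kwargs": {"steps": [[0, 6, 0, 0, 0, 0.18], [0, 12, 0, 0, 0, 0.36], [0, 18, 0, 0, 0, 0.54], [-2, 24, 10, -0.01, -0.01, 0.72], [-4, 30, 20, -0.014, -0.014, 0.9], [-5, 36, 28, -0.018, -0.018, 1.08], [-6, 41, 34, -0.02, -0.02, 1.26], [-7.4, 45.9, 38.4, -0.0235, -0.0228, 1.4464]]}}

```text
time_s: 15.1
tool_pos: [0.4099, 0.1483, 0.0995]
eef_rot: [0.667, 0.745, -0.0, 0.0]
contact_force: [-0.2, -0.6, -1.3]
grip_width: 0.191
```

```bash
python3 -c "
from h import *
go((409.2,148,30),(-.117,.993,0))
d=shot('side','bl4');C=cloud(d)
for s,m,b in seg('blade',d)[:1]:
    P=C[m];P=P[np.isfinite(P[:,0])&(P[:,2]<.14)&(P[:,2]>.08)]; print(s,b,rect(P),np.round(np.percentile(P[:,2],[5,50,95])*1000))
    q=P[P[:,1]<.11]; print('blade part',len(q),np.round(q.mean(0)*1000,1),np.polyfit(q[:,1],q[:,2],1))
"
```

```text
t 15.1 tcp [409.9 148.3  99.5] x [-0.111  0.994 -0.   ] y [0.994 0.111 0.   ] z [ 0. -0. -1.] F [-0.2 -0.6 -1.3] w 17.6 q [ 0.34  0.22  2.13 -0.    0.79  0.23]
shift [-0.2 -0.7 69.5] rotvec [ 0.0001  0.0001 -0.0062]
0.89 [302.1, 189.7, 20.2, 47.0] (array([410.1, 130.7]), array([ 23.2, 141.4]), 7.4) [112. 115. 121.]
blade part 198 [416.1  84.1 114.3] [-0.08373458  0.12129391]
```

Request:
{"fn": "apply_moves", "kwargs": {"steps": [[0, 0, 30, 0, 0, 0], [0, 0, 60, 0, 0, 0], [0, 0, 80, 0, 0, 0], [0, 0, 86, 0, 0, 0], [0, 0, 90, 0, 0, 0], [0, 0, 92, 0, 0, 0], [0, 0, 92.5, 0, 0, 0], [0, 0, 92.5, 0, 0, 0]]}}

```text
time_s: 16.2
tool_pos: [0.4104, 0.1482, 0.0082]
eef_rot: [0.665, 0.747, 0.0, 0.0]
contact_force: [-1.8, -4.7, 12.4]
grip_width: 0.185
```

Request:
{"fn": "apply_moves", "kwargs": {"steps": [[0, 0, 0, 0, 0, 0], [0, 0, 0, 0, 0, 0], [0, 0, 0, 0, 0, 0], [0, 0, 0, 0, 0, 0], [0, 0, -20, 0, 0, 0], [0, 0, -60, 0, 0, 0], [0, 0, -100, 0, 0, 0], [0, 0, -130, 0, 0, 0]], "claw": 0.2}}

```text
time_s: 17.2
tool_pos: [0.4104, 0.1483, 0.1398]
eef_rot: [0.665, 0.747, 0.001, 0.001]
contact_force: [0.9, 0.3, 0.4]
grip_width: 0.403
```

Run:
```python
from h import *
st()
for n in ('top','side'):
    d=shot(n,'s5'+n);C=cloud(d);Z=C[...,2]
    for s,m,b in seg('blade',d)[:1]:
        P=C[m];P=P[np.isfinite(P[:,0])&(P[:,2]<.05)&(P[:,2]>.004)]; print(n,'blade',s,rect(P),np.round(np.percentile(P[:,2],[5,50,95])*1000))
    for s,m,b in seg('crank',d)[:1]:
        h=C[m&(Z>.018)&(Z<.032)]; g=C[m&(Z>.05)&(Z<.07)]; print('crank',s,rect(h),rect(g),g.mean(0)*1000)
    for l in ('bar1',):
        for s,m,b in seg(l,d):
            P=C[m];P=P[np.isfinite(P[:,0])]; print(l,s,rect(P),np.round(np.median(P,0)*1000))
    # crank-hub hole: dark region; box corners by minAreaRect of hub-only
    m=(np.hypot(C[...,0]-.36,C[...,1]-.287)<.027)&(Z>.016)&(Z<.032); print('hub',rect(C[m]))
d=shot('top')
cv2.imwrite('pics/s5c.png',cv2.resize(d['img'][120:300,220:440,::-1],None,fx=3.5,fy=3.3))
```

```text
t 17.2 tcp [410.4 148.3 139.8] x [-0.116  0.993  0.   ] y [0.993 0.116 0.002] z [ 0.002  0.    -1.   ] F [0.9 0.3 0.4] w 37.1 q [ 0.34  0.16  2.09 -0.    0.89  0.23]
crank 0.57 (array([353.7, 307.2]), array([35.8, 76.3]), 73.8) (array([319.4, 316.1]), array([19.6, 16.5]), 88.7) [319.48602795 315.74779026  58.34829397]
bar1 0.66 (array([577.3,  56.4]), array([16.3, 20.7]), 87.4) [579.  56.  44.]
bar1 0.63 (array([350.7, 308. ]), array([41.6, 85.2]), 78.5) [358. 308.  22.]
bar1 0.48 (array([570.1, 103.9]), array([21.6, 41.1]), 88.9) [570. 103.  44.]
bar1 0.47 (array([569.6, 146.7]), array([17.5, 44.1]), 89.2) [570. 146.  44.]
hub (array([371.7, 297.4]), array([26.9, 35.3]), 74.0)
side blade 0.62 (array([412.4, 130.2]), array([ 26.2, 144.5]), 6.4) [11. 15. 24.]
crank 0.65 (array([351.6, 307.8]), array([39.6, 83. ]), 71.2) (array([318.7, 312.9]), array([17.2, 18.7]), 77.7) [319.46646067 311.86176312  56.83504944]
bar1 0.71 (array([554.2,  86.2]), array([102.3,  68.1]), 75.5) [558.  97.  43.]
bar1 0.63 (array([549. , 137.5]), array([133.8,  54.8]), 37.9) [559. 140.  41.]
hub (array([371.7, 295.7]), array([28.9, 36.4]), 72.6)
```

View pics/s5c.png

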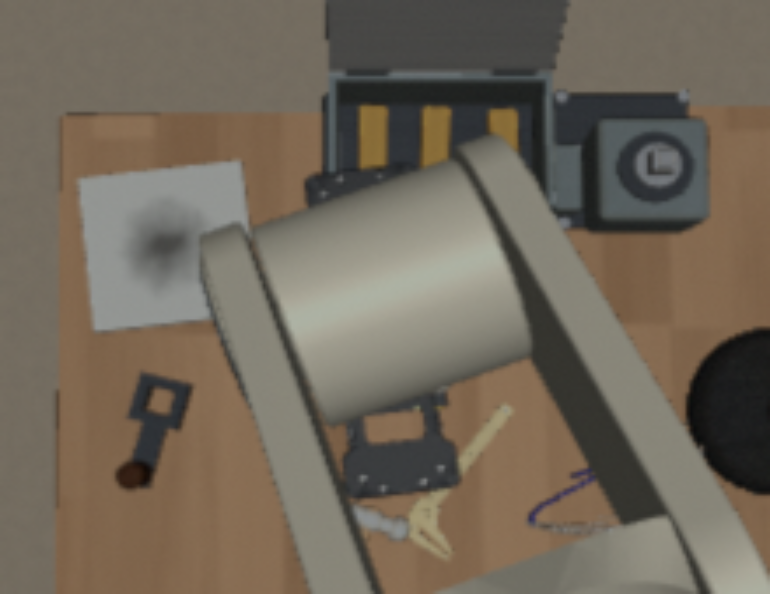

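Run:
```python
from h import *
for n in ('top','side'):
    d=shot(n);C=cloud(d);Z=C[...,2]
    print(n,[rect(C[(np.hypot(C[...,0]-.373,C[...,1]-.298)<r)&(Z>.0195)&(Z<.03)]) for r in (.024,.027,.03)])
    # image-based: dark pixels -> polygon at z=24mm
    v,u=np.mgrid[0:400,0:640]
    g=(np.hypot(C[...,0]-.318,C[...,1]-.313)<.02)&(Z>.045)&(Z<.07)
    print('grip',g.sum(),np.round(C[g].mean(0)*1000,1),rect(C[g]))
    dk=(d['img'].max(-1)<75).astype(np.uint8)
    k=cv2.morphologyEx(dk,cv2.MORPH_OPEN,np.ones((1,1)))
    c=proj(d,[[.373,.298,.024]])[0]; print(c)
    crop=cv2.resize(d['img'][int(c[1])-35:int(c[1])+35,int(c[0])-45:int(c[0])+45,::-1],None,fx=6,fy=6,interpolation=cv2.INTER_CUBIC)
    off=np.array([int(c[0])-45,int(c[1])-35])
    dirv=np.array([-.96,.279]);pv=np.array([-.279,-.96]);h=np.array([.373,.298])
    for hw,z,col in ((.018,.024,(0,255,0)),(.0092,.024,(0,255,255))):
        P=[[*(h+a*hw*dirv+b*hw*pv),z] for a,b in ((1,1),(1,-1),(-1,-1),(-1,1))]
        cv2.polylines(crop,[((proj(d,P)-off+.5)*6).astype(np.int32)],True,col,1)
    gp=h+.056*dirv; P=[[gp[0]+.01*np.cos(t),gp[1]+.01*np.sin(t),.06] for t in np.arange(0,6.3,.3)]
    cv2.polylines(crop,[((proj(d,P)-off+.5)*6).astype(np.int32)],True,(255,0,255),1)
    cv2.imwrite(f'pics/cr_{n}.png',crop)
a,b=cv2.imread('pics/cr_top.png'),cv2.imread('pics/cr_side.png')
cv2.imwrite('pics/cr.png',cv2.resize(np.vstack([a,b]),None,fx=.71,fy=.71))
```

```text
top [(array([373.2, 301.4]), array([35.8, 35.7]), 73.8), (array([373.2, 301.5]), array([35.9, 35.7]), 73.8), (array([373.2, 301.6]), array([36.1, 35.7]), 74.1)]
grip 59 [319.4 315.8  57.9] (array([319.4, 316.8]), array([20.2, 16.7]), 87.2)
[266.47726754 240.95516815]
side [(array([372.9, 300.2]), array([36.7, 36.6]), 75.4), (array([373.4, 302.3]), array([40.9, 36.6]), 75.4), (array([373.4, 302.3]), array([40.9, 36.6]), 75.4)]
grip 70 [319.2 311.7  54.3] (array([318.6, 313.4]), array([16. , 18.2]), 87.7)
[274.10467357 176.3638381 ]
```

View pics/cr.png

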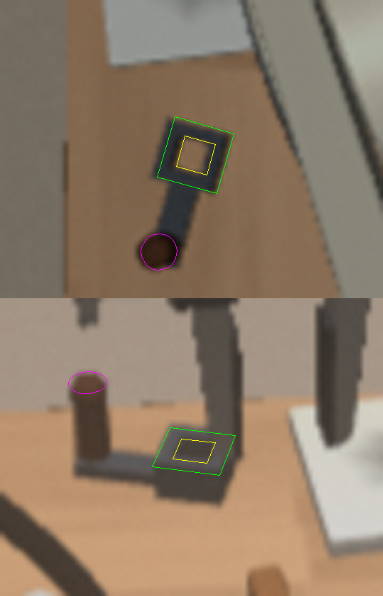

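Hub overlay: green box fits in both views (top crop (195,155)), with about 1.5 mm of +y correction. The crank has been knocked to about (373,300.5), arm at 164.5°.

```bash
python3 -c "
from h import *
go((373.2,300.5,120),(-.9636,.2672,0))"
```

```text
t 17.75 tcp [409.8 148.1 137.4] x [-0.116  0.993 -0.   ] y [ 0.993  0.116 -0.   ] z [-0.    -0.001 -1.   ] F [0.1 0.  0.5] w 36.6 q [ 0.34  0.16  2.1  -0.    0.89  0.23]
shift [155.7 -18.6  17.4] rotvec [-7.0000e-04  2.0000e-04 -1.1839e+00]
```

Request:
{"fn": "apply_moves", "kwargs": {"steps": [[25, -3, 0, 0, 0, -0.17], [50, -6, 4, 0, 0, -0.34], [75, -9, 8, 0, 0, -0.52], [100, -12, 12, 0, 0, -0.7], [125, -15, 14, 0, 0, -0.87], [145, -17, 16, 0, 0, -1.04], [155.7, -18.6, 17.4, 0, 0, -1.1839], [155.7, -18.6, 17.4, 0, 0, -1.1839]], "claw": -0.3}}

```text
time_s: 18.75
tool_pos: [0.3729, 0.3009, 0.1195]
eef_rot: [0.135, 0.991, -0.001, -0.0]
contact_force: [0.2, 0.3, -0.4]
grip_width: 0.649
```

```bash
python3 -c "
from h import *
go((373.2,300.5,5),(-.9636,.2672,0))
d=shot('side');C=cloud(d);Z=C[...,2]
g=(np.hypot(C[...,0]-.318,C[...,1]-.313)<.02)&(Z>.045)&(Z<.07)
print('grip',g.sum(),np.round(C[g].mean(0)*1000,1))
"
```

```text
t 18.75 tcp [372.9 300.9 119.5] x [-0.964  0.267  0.001] y [ 0.267  0.964 -0.001] z [-0.001 -0.001 -1.   ] F [ 0.2  0.3 -0.4] w 59.7 q [ 0.68  0.25  2.03 -0.    0.87 -0.62]
shift [-5.000e-01 -1.000e-01  1.145e+02] rotvec [-0.0013 -0.0007  0.0002]
grip 67 [319.2 311.3  54.8]
```

Request:
{"fn": "apply_moves", "kwargs": {"steps": [[0, 0, 40, 0, 0, 0], [0, 0, 80, 0, 0, 0], [0, 0, 100, 0, 0, 0], [0, 0, 110, 0, 0, 0], [0, 0, 114.5, 0, 0, 0], [0, 0, 114.5, 0, 0, 0], [0, 0, 114.5, 0, 0, 0], [0, 0, 114.5, 0, 0, 0]]}}

```text
time_s: 19.8
tool_pos: [0.3732, 0.3006, 0.0057]
eef_rot: [0.136, 0.991, -0.0, -0.0]
contact_force: [0.8, 0.5, -0.1]
grip_width: 0.647
```

Request:
{"fn": "apply_moves", "kwargs": {"steps": [[0, 0, 0, 0, 0, 0], [0, 0, 0, 0, 0, 0], [0, 0, 0, 0, 0, 0], [0, 0, 0, 0, 0, 0], [0, 0, 0, 0, 0, 0], [0, 0, 0, 0, 0, 0], [0, 0, 0, 0, 0, 0], [0, 0, 0, 0, 0, 0]], "claw": 1, "force": 50}}

```text
time_s: 20.8
tool_pos: [0.3735, 0.3009, 0.0058]
eef_rot: [0.136, 0.991, 0.0, 0.0]
contact_force: [0.4, 2.4, 2.7]
grip_width: 0.389
```

Request:
{"fn": "apply_moves", "kwargs": {"steps": [[0, 0, -30, 0, 0, 0], [0, 0, -70, 0, 0, 0], [0, 0, -110, 0, 0, 0], [0, 0, -150, 0, 0, 0], [0, 0, -165, 0, 0, 0], [0, 0, -165, 0, 0, 0], [0, 0, -165, 0, 0, 0], [0, 0, -165, 0, 0, 0]]}}

```text
time_s: 21.8
tool_pos: [0.3726, 0.3002, 0.1693]
eef_rot: [0.136, 0.991, -0.001, -0.001]
contact_force: [0.8, 0.2, -2.6]
grip_width: 0.388
```

```bash
python3 -c "
from h import *
go((534.3,-43.8,170),(-1,.012,0))
"
```

```text
t 21.8 tcp [372.6 300.2 169.3] x [-0.963  0.27   0.001] y [ 0.27   0.963 -0.002] z [-0.002 -0.002 -1.   ] F [ 0.8  0.2 -2.6] w 35.7 q [ 0.68  0.18  1.98 -0.    0.98 -0.62]
shift [-248.5 -287.7   -0.4] rotvec [-0.0021 -0.0016 -0.261 ]
```

Request:
{"fn": "apply_moves", "kwargs": {"steps": [[-40, -46, 0, 0, 0, -0.04], [-80, -92, 0, 0, 0, -0.08], [-120, -139, 0, 0, 0, -0.13], [-160, -185, 0, 0, 0, -0.17], [-200, -232, 0, 0, 0, -0.21], [-230, -266, 0, 0, 0, -0.24], [-248.5, -287.7, 0, 0, 0, -0.261], [-248.5, -287.7, 0, 0, 0, -0.261]]}}

```text
time_s: 22.8
tool_pos: [0.5345, -0.0455, 0.1685]
eef_rot: [0.007, 1.0, -0.001, -0.002]
contact_force: [0.2, 0.7, -3.5]
grip_width: 0.384
```

Run:
```python
from h import *
go((534.3,-43.8,135),(-1,.012,0))
from scipy.optimize import least_squares
for n in ('side','top'):
    d=shot(n,'cs_'+n);C=cloud(d);Z=C[...,2]
    for l in ('crank','crank_handle'):
      for s,m,b in seg(l,d)[:1]:
        P=C[m];P=P[np.isfinite(P[:,0])&(P[:,2]>.14)]
        g=P[(P[:,2]>.185)&(P[:,0]<.5)]; print(n,l,s,b,'zs',np.round(np.percentile(P[:,2],[2,50,98])*1000),'grip',len(g),rect(g) if len(g)>4 else '')
d=shot('side')
c=proj(d,[[.52,-.044,.15]])[0].astype(int); off=c-[65,50]
crop=cv2.resize(d['img'][off[1]:off[1]+100,off[0]:off[0]+130,::-1],None,fx=5,fy=5,interpolation=cv2.INTER_CUBIC)
o=ctrl.get_obs(); t=np.array(o['tool_pos']); M=R.from_quat(o['eef_rot']).as_matrix()
ax=M[:,0];ay=M[:,1]; h=t+[0,0,-.0055]
def poly(P,col): cv2.polylines(crop,[((proj(d,P)-off+.5)*5).astype(np.int32)],True,col,1)
for z in (0,.024): poly([h+a*.018*ax+b*.018*ay+[0,0,z] for a,b in ((1,1),(1,-1),(-1,-1),(-1,1))],(0,255,0))
gc=h+.056*ax; poly([gc+[.01*np.cos(a),.01*np.sin(a),.06] for a in np.arange(0,6.3,.3)],(255,0,255)); poly([gc+[.01*np.cos(a),.01*np.sin(a),.012] for a in np.arange(0,6.3,.3)],(255,0,255))
S=np.array([.5343,-.0438,0])
for hw,z in ((.008,.096),(.008,.117),(.0055,.121)): poly([S+[a*hw,b*hw,z] for a,b in ((1,1),(1,-1),(-1,-1),(-1,1))],(0,255,255))
cv2.imwrite('pics/cs.png',crop)
```

```text
t 22.8 tcp [534.5 -45.5 168.5] x [-1.     0.014  0.003] y [ 0.014  1.    -0.002] z [-0.003 -0.002 -1.   ] F [ 0.2  0.7 -3.5] w 35.3 q [-0.09  0.27  1.87 -0.    1.01 -1.64]
shift [ 0.2  1.7 33.5] rotvec [-0.0019 -0.0031 -0.0025]
side crank 0.77 [367.1, 217.5, 53.8, 44.8] zs [165. 182. 223.] grip 282 (array([478.7, -47.6]), array([19. , 15.3]), 34.8)
side crank_handle 0.62 [367.4, 216.4, 58.3, 34.3] zs [165. 183. 223.] grip 300 (array([477.9, -46.1]), array([19.2, 18.8]), 33.3)
top crank 0.54 [416.5, 182.1, 16.0, 31.1] zs [167. 184. 225.] grip 110 (array([476.3, -40.8]), array([19. , 18.7]), 89.7)
top crank_handle 0.7 [419.8, 181.2, 16.8, 28.3] zs [167. 184. 225.] grip 101 (array([475.6, -40.8]), array([17.6, 16.1]), 44.8)
```

View pics/cs.png

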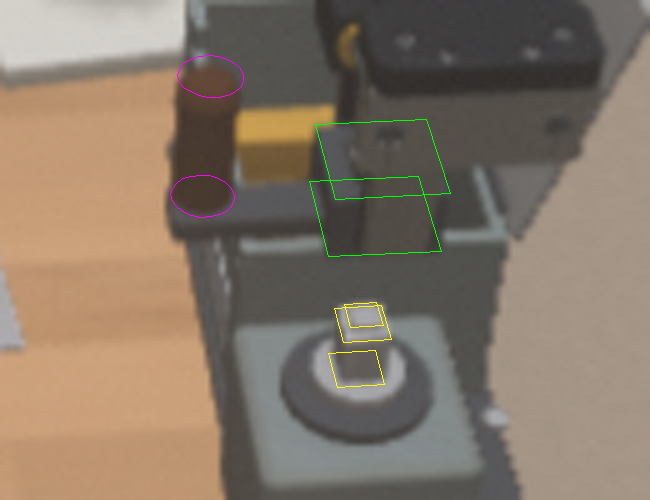

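The crank and shaft models overlay well (shaft tip at crop (362,315)), so I lower onto the shaft.

Request:
{"fn": "apply_moves", "kwargs": {"steps": [[0, 1.7, 10, -0.002, -0.003, -0.0025], [0.2, 1.7, 20, -0.002, -0.003, -0.0025], [0.2, 1.7, 30, -0.002, -0.003, -0.0025], [0.2, 1.7, 40, -0.002, -0.003, -0.0025], [0.2, 1.7, 46, -0.002, -0.003, -0.0025], [0.2, 1.7, 50, -0.002, -0.003, -0.0025], [0.2, 1.7, 54, -0.002, -0.003, -0.0025], [0.2, 1.7, 54, -0.002, -0.003, -0.0025]]}}

```text
time_s: 24.15
tool_pos: [0.5343, -0.0414, 0.1154]
eef_rot: [0.004, 1.0, 0.0, 0.001]
contact_force: [2.6, 0.5, -4.5]
grip_width: 0.388
```

```bash
python3 -c "
from h import *
go((534.3,-43.8,101.5),(-1,.012,0))
print(ctrl.get_obs()['ft_torque'])"
```

```text
t 24.15 tcp [534.3 -41.4 115.4] x [-1.     0.008 -0.002] y [0.008 1.    0.   ] z [ 0.002  0.    -1.   ] F [ 2.6  0.5 -4.5] w 35.7 q [-0.08  0.34  1.91  0.    0.89 -1.64]
shift [-0.  -2.4 13.9] rotvec [0.0002 0.0019 0.0036]
[ 0.03076937 -0.60278794  0.07065897]
```

Request:
{"fn": "apply_moves", "kwargs": {"steps": [[0, -0.7, 2, 0, 0, 0], [0, -0.7, 4, 0, 0, 0], [0, -0.7, 6, 0, 0, 0], [0, -0.7, 8, 0, 0, 0], [0, -0.7, 10, 0, 0, 0], [0, -0.7, 12, 0, 0, 0], [0, -0.7, 14, 0, 0, 0], [0, -0.7, 14, 0, 0, 0]]}}

```text
time_s: 25.15
tool_pos: [0.5343, -0.0421, 0.1017]
eef_rot: [0.004, 1.0, 0.0, 0.001]
contact_force: [0.3, -0.4, 4.2]
grip_width: 0.387
```

```bash
python3 -c "
from h import *
st()
print(ctrl.get_obs()['ft_torque'])"
```

```text
t 25.15 tcp [534.3 -42.1 101.7] x [-1.     0.008 -0.002] y [0.008 1.    0.   ] z [ 0.002  0.    -1.   ] F [ 0.3 -0.4  4.2] w 35.6 q [-0.08  0.36  1.92  0.    0.86 -1.64]
[0.05825185 0.09773697 0.02971298]
```

Request:
{"fn": "apply_moves", "kwargs": {"steps": [[0, 0, 0, 0, 0, 0], [0, 0, 0, 0, 0, 0], [0, 0, 0, 0, 0, 0], [0, 0, -15, 0, 0, 0], [0, 0, -40, 0, 0, 0], [0, 0, -70, 0, 0, 0], [0, 0, -70, 0, 0, 0], [0, 0, -70, 0, 0, 0]], "claw": 0}}

```text
time_s: 26.15
tool_pos: [0.534, -0.0421, 0.1717]
eef_rot: [0.004, 1.0, 0.0, 0.001]
contact_force: [0.7, 0.4, -0.1]
grip_width: 0.497
```

Run:
```python
from h import *
go((478.3,-42.3,123),(-1,.012,0))
for n in ('side','top'):
    d=shot(n);C=cloud(d);Z=C[...,2]
    for s,m,b in seg('crank',d)[:1]:
        P=C[m];P=P[np.isfinite(P[:,0])&(P[:,2]>.07)]
        h=P[(P[:,2]>.113)&(P[:,2]<.124)&(P[:,0]>.51)]; g=P[(P[:,2]>.145)&(P[:,0]<.5)];print(n,s,'hub',len(h),rect(h) if len(h)>4 else '',np.round(np.median(h[:,2])*1000,1),'grip',len(g),rect(g) if len(g)>4 else '',np.round(g.max(0)*1000))
```

```text
t 26.15 tcp [534.  -42.1 171.7] x [-1.     0.008 -0.002] y [0.008 1.    0.   ] z [ 0.002  0.    -1.   ] F [ 0.7  0.4 -0.1] w 45.7 q [-0.08  0.26  1.87  0.    1.01 -1.64]
shift [55.8 -0.7 48.6] rotvec [0.0002 0.0021 0.0036]
side 0.79 hub 376 (array([533.9, -42.6]), array([39.9, 36.4]), 88.8) 119.7 grip 121 (array([477.4, -43.8]), array([16.9, 18.5]), 63.8) [488. -34. 159.]
top 0.65 hub 107 (array([525.3, -41.7]), array([35.5, 20.4]), 89.1) 120.2 grip 65 (array([476.7, -40.5]), array([17.2, 17.4]), 42.7) [487. -32. 161.]
```

Crank seated (hub top at 120). Now I grasp the grip.

Request:
{"fn": "apply_moves", "kwargs": {"steps": [[20, 0, 0, 0, 0, 0], [45, 0, 0, 0, 0, 0], [56.5, 0, 0, 0, 0, 0], [56.5, 0, 12, 0, 0, 0], [56.5, 0, 30, 0, 0, 0], [56.5, 0, 42, 0, 0, 0], [56.5, 0, 48.5, 0, 0, 0], [56.5, 0, 48.5, 0, 0, 0]]}}

```text
time_s: 27.35
tool_pos: [0.4771, -0.0416, 0.1218]
eef_rot: [0.004, 1.0, 0.0, -0.0]
contact_force: [-0.4, 0.9, 0.1]
grip_width: 0.497
```

Request:
{"fn": "apply_moves", "kwargs": {"steps": [[0, 0, 0, 0, 0, 0], [0, 0, 0, 0, 0, 0], [0, 0, 0, 0, 0, 0], [0, 0, 0, 0, 0, 0], [0, 0, 0, 0, 0, 0], [0, 0, 0, 0, 0, 0], [0, 0, 0, 0, 0, 0], [0, 0, 0, 0, 0, 0]], "claw": 1, "force": 30}}

```text
time_s: 28.35
tool_pos: [0.4772, -0.0415, 0.122]
eef_rot: [0.004, 1.0, 0.0, -0.0]
contact_force: [-0.7, 0.6, 3.7]
grip_width: 0.206
```

```bash
cat > wind.py <<'E'
from h import *
import sys
def wind(step_deg, n=8, total=None, c=(534.2,-42.7), Rr=56.0):
    o,M=st(); t=np.array(o["tool_pos"])*1000
    a0=np.arctan2(t[1]-c[1],t[0]-c[0]); print("az",np.degrees(a0)%360,"r",np.hypot(t[0]-c[0],t[1]-c[1]))
    rows=[]
    for i in range(1,n+1):
        a=a0+np.radians(step_deg*i); p=np.array([c[0]+Rr*np.cos(a),c[1]+Rr*np.sin(a),t[2]])
        rows.append([*np.round(M.T@(p-t),1).tolist(),0,0,0])
    print(rows)
if __name__=="__main__": wind(float(sys.argv[1]))
E
python3 wind.py 8
```

```text
t 28.35 tcp [477.2 -41.5 122. ] x [-1.     0.008  0.   ] y [0.008 1.    0.   ] z [-0.  0. -1.] F [-0.7  0.6  3.7] w 18.9 q [-0.09  0.25  2.02  0.    0.87 -1.65]
az 178.84204150731438 r 56.97323665635217
[[-1.4, -7.8, -0.0, 0, 0, 0], [-3.0, -15.5, -0.0, 0, 0, 0], [-5.5, -22.8, -0.0, 0, 0, 0], [-9.1, -29.8, -0.0, 0, 0, 0], [-13.6, -36.2, -0.0, 0, 0, 0], [-19.0, -41.8, -0.0, 0, 0, 0], [-25.1, -46.7, -0.0, 0, 0, 0], [-31.8, -50.7, -0.0, 0, 0, 0]]
```

Request:
{"fn": "apply_moves", "kwargs": {"steps": [[-1.4, -7.8, 0, 0, 0, 0], [-3.0, -15.5, 0, 0, 0, 0], [-5.5, -22.8, 0, 0, 0, 0], [-9.1, -29.8, 0, 0, 0, 0], [-13.6, -36.2, 0, 0, 0, 0], [-19.0, -41.8, 0, 0, 0, 0], [-25.1, -46.7, 0, 0, 0, 0], [-31.8, -50.7, 0, 0, 0, 0]]}}

```text
time_s: 29.35
tool_pos: [0.5086, -0.0925, 0.1218]
eef_rot: [0.004, 1.0, 0.001, -0.001]
contact_force: [0.3, 7.5, 3.1]
grip_width: 0.21
```

```bash
python3 wind.py 11
```

```text
t 29.35 tcp [508.6 -92.5 121.8] x [-1.     0.009  0.001] y [0.009 1.    0.001] z [-0.001  0.001 -1.   ] F [0.3 7.5 3.1] w 19.3 q [-0.18  0.3   1.95  0.    0.9  -1.75]
az 242.78998584181377 r 56.01086261941132
[[-10.0, -3.9, -0.0, 0, 0, 0], [-20.6, -5.8, -0.0, 0, 0, 0], [-31.3, -5.6, -0.0, 0, 0, 0], [-41.8, -3.4, -0.1, 0, 0, 0], [-51.7, 0.7, -0.1, 0, 0, 0], [-60.6, 6.7, -0.1, 0, 0, 0], [-68.3, 14.3, -0.1, 0, 0, 0], [-74.3, 23.2, -0.1, 0, 0, 0]]
```

Run:
```python
import numpy as np
a0=np.radians(330.8)
print([[round(-56*(np.cos(a0+np.radians(22.5*i))-np.cos(a0))+.009*0,1),round(56*(np.sin(a0+np.radians(22.5*i))-np.sin(a0)),1),0,0,0,0] for i in range(1,9)])
# with tool axes x=(-1,.009), y=(.009,1)
M=np.array([[-1,.009],[.009,1]])
print([(M@[56*(np.cos(a0+np.radians(22.5*i))-np.cos(a0)),56*(np.sin(a0+np.radians(22.5*i))-np.sin(a0))]).round(1).tolist() for i in range(1,9)])
```

```text
[[np.float64(-6.7), np.float64(20.8), 0, 0, 0, 0], [np.float64(-5.0), np.float64(42.6), 0, 0, 0, 0], [np.float64(4.9), np.float64(62.0), 0, 0, 0, 0], [np.float64(21.6), np.float64(76.2), 0, 0, 0, 0], [np.float64(42.4), np.float64(82.9), 0, 0, 0, 0], [np.float64(64.1), np.float64(81.2), 0, 0, 0, 0], [np.float64(83.6), np.float64(71.3), 0, 0, 0, 0], [np.float64(97.8), np.float64(54.6), 0, 0, 0, 0]]
[[-6.5, 20.8], [-4.6, 42.6], [5.5, 62.0], [22.2, 76.0], [43.1, 82.6], [64.9, 80.6], [84.2, 70.5], [98.3, 53.8]]
```

Request:
{"fn": "apply_moves", "kwargs": {"steps": [[-10.0, -3.9, 0, 0, 0, 0], [-20.6, -5.8, 0, 0, 0, 0], [-31.3, -5.6, 0, 0, 0, 0], [-41.8, -3.4, 0, 0, 0, 0], [-51.7, 0.7, 0, 0, 0, 0], [-60.6, 6.7, 0, 0, 0, 0], [-68.3, 14.3, 0, 0, 0, 0], [-74.3, 23.2, 0, 0, 0, 0]]}}

```text
time_s: 30.35
tool_pos: [0.5829, -0.0713, 0.1218]
eef_rot: [0.004, 1.0, -0.0, -0.001]
contact_force: [-2.0, -2.6, 4.6]
grip_width: 0.205
```

Request:
{"fn": "apply_moves", "kwargs": {"steps": [[-6.5, 20.8, 0, 0, 0, 0], [-4.6, 42.6, 0, 0, 0, 0], [5.5, 62.0, 0, 0, 0, 0], [22.2, 76.0, 0, 0, 0, 0], [43.1, 82.6, 0, 0, 0, 0], [64.9, 80.6, 0, 0, 0, 0], [84.2, 70.5, 0, 0, 0, 0], [98.3, 53.8, 0, 0, 0, 0]]}}

```text
time_s: 31.35
tool_pos: [0.4846, -0.0161, 0.1222]
eef_rot: [0.004, 1.0, 0.0, -0.001]
contact_force: [10.2, -1.2, -3.1]
grip_width: 0.206
```

```bash
python3 wind.py 22.5; python3 -c "
from h import *
d=shot('top');C=cloud(d)
for s,m,b in seg('bar1',d):
  P=C[m];P=P[np.isfinite(P[:,0])];print(s,np.round(np.median(P,0)*1000),rect(P))"
```

```text
t 31.35 tcp [484.6 -16.1 122.2] x [-1.     0.007  0.001] y [0.007 1.    0.   ] z [-0.001  0.    -1.   ] F [10.2 -1.2 -3.1] w 19.0 q [-0.04  0.26  2.01  0.    0.88 -1.6 ]
az 151.81052433888766 r 56.26860976947259
[[6.0, -21.1, 0.0, 0, 0, 0], [3.7, -42.8, -0.0, 0, 0, 0], [-6.7, -62.0, -0.0, 0, 0, 0], [-23.7, -75.8, -0.0, 0, 0, 0], [-44.7, -82.0, -0.1, 0, 0, 0], [-66.4, -79.7, -0.1, 0, 0, 0], [-85.6, -69.3, -0.1, 0, 0, 0], [-99.3, -52.3, -0.1, 0, 0, 0]]
0.76 [554. 104.  63.] (array([558.9, 102.3]), array([21.9, 76.1]), 85.7)
0.65 [568.  56.  63.] (array([549.6,  58.9]), array([22.4, 77.4]), 80.3)
0.55 [557. 146.  63.] (array([557.3, 147.1]), array([17.1, 69. ]), 89.2)
```

Request:
{"fn": "apply_moves", "kwargs": {"steps": [[6.0, -21.1, 0, 0, 0, 0], [3.7, -42.8, 0, 0, 0, 0], [-6.7, -62.0, 0, 0, 0, 0], [-23.7, -75.8, 0, 0, 0, 0], [-44.7, -82.0, 0, 0, 0, 0], [-66.4, -79.7, 0, 0, 0, 0], [-85.6, -69.3, 0, 0, 0, 0], [-99.3, -52.3, 0, 0, 0, 0]]}}

```text
time_s: 32.45
tool_pos: [0.5826, -0.0719, 0.1219]
eef_rot: [0.005, 1.0, -0.001, -0.002]
contact_force: [-3.3, -3.4, 3.6]
grip_width: 0.202
```

Request:
{"fn": "apply_moves", "kwargs": {"steps": [[-6.0, 21.1, 0, 0, 0, 0], [-3.7, 42.8, 0, 0, 0, 0], [6.7, 62.0, 0, 0, 0, 0], [23.7, 75.8, 0, 0, 0, 0], [44.7, 82.0, 0, 0, 0, 0], [66.4, 79.7, 0, 0, 0, 0], [85.6, 69.3, 0, 0, 0, 0], [99.3, 52.3, 0, 0, 0, 0]]}}

```text
time_s: 33.45
tool_pos: [0.4833, -0.0186, 0.1222]
eef_rot: [0.004, 1.0, -0.001, -0.001]
contact_force: [11.1, -0.7, -3.6]
grip_width: 0.204
```

```bash
python3 wind.py 22.5
```

```text
t 33.45 tcp [483.3 -18.6 122.2] x [-1.     0.008  0.003] y [ 0.008  1.    -0.002] z [-0.003 -0.002 -1.   ] F [11.1 -0.7 -3.6] w 18.8 q [-0.04  0.25  2.01 -0.    0.88 -1.6 ]
az 154.67785625993977 r 56.28856729835336
[[4.9, -21.4, 0.0, 0, 0, 0], [1.5, -42.9, 0.1, 0, 0, 0], [-9.9, -61.6, 0.1, 0, 0, 0], [-27.6, -74.5, 0.0, 0, 0, 0], [-48.8, -79.6, -0.0, 0, 0, 0], [-70.4, -76.2, -0.1, 0, 0, 0], [-89.0, -64.8, -0.1, 0, 0, 0], [-101.9, -47.2, -0.2, 0, 0, 0]]
```

Request:
{"fn": "apply_moves", "kwargs": {"steps": [[4.9, -21.4, 0, 0, 0, 0], [1.5, -42.9, 0, 0, 0, 0], [-9.9, -61.6, 0, 0, 0, 0], [-27.6, -74.5, 0, 0, 0, 0], [-48.8, -79.6, 0, 0, 0, 0], [-70.4, -76.2, 0, 0, 0, 0], [-89.0, -64.8, 0, 0, 0, 0], [-101.9, -47.2, 0, 0, 0, 0]]}}

```text
time_s: 34.45
tool_pos: [0.5846, -0.0684, 0.1219]
eef_rot: [0.005, 1.0, -0.002, -0.002]
contact_force: [-2.6, -2.1, 4.2]
grip_width: 0.202
```

Request:
{"fn": "apply_moves", "kwargs": {"steps": [[-4.9, 21.4, 0, 0, 0, 0], [-1.5, 42.9, 0, 0, 0, 0], [9.9, 61.6, 0, 0, 0, 0], [27.6, 74.5, 0, 0, 0, 0], [48.8, 79.6, 0, 0, 0, 0], [70.4, 76.2, 0, 0, 0, 0], [89.0, 64.8, 0, 0, 0, 0], [101.9, 47.2, 0, 0, 0, 0]]}}

```text
time_s: 35.45
tool_pos: [0.4826, -0.0204, 0.1223]
eef_rot: [0.004, 1.0, -0.001, -0.002]
contact_force: [9.9, -0.2, -3.7]
grip_width: 0.207
```

```bash
python3 wind.py 4; python3 -c "
from h import *
d=shot('top');C=cloud(d)
for s,m,b in seg('bar1',d):
  P=C[m];P=P[np.isfinite(P[:,0])];print(s,np.round(np.median(P,0)*1000),rect(P))"
```

```text
t 35.45 tcp [482.6 -20.4 122.3] x [-1.     0.009  0.004] y [ 0.009  1.    -0.003] z [-0.004 -0.003 -1.   ] F [ 9.9 -0.2 -3.7] w 19.1 q [-0.04  0.25  2.01 -0.    0.88 -1.6 ]
az 156.6884887888894 r 56.22979920444749
[[1.2, -3.7, 0.0, 0, 0, 0], [2.3, -7.5, 0.0, 0, 0, 0], [3.2, -11.3, 0.0, 0, 0, 0], [3.8, -15.2, 0.1, 0, 0, 0], [4.1, -19.1, 0.1, 0, 0, 0], [4.2, -23.0, 0.1, 0, 0, 0], [3.9, -26.9, 0.1, 0, 0, 0], [3.5, -30.7, 0.1, 0, 0, 0]]
0.84 [557. 105. 105.] (array([556.1, 103.1]), array([24.1, 69. ]), 88.9)
0.82 [555. 148. 105.] (array([557.2, 147.6]), array([16.5, 68.3]), 89.2)
0.78 [566.  56. 105.] (array([564.9,  54.8]), array([62.5, 19.3]), 0.6)
0.62 [599.  95.  86.] (array([734.7,  13. ]), array([476.4, 355.1]), 1.6)
```

Request:
{"fn": "apply_moves", "kwargs": {"steps": [[1.2, -3.7, 0, 0, 0, 0], [2.3, -7.5, 0, 0, 0, 0], [3.2, -11.3, 0, 0, 0, 0], [3.8, -15.2, 0, 0, 0, 0], [4.1, -19.1, 0, 0, 0, 0], [4.2, -23.0, 0, 0, 0, 0], [4.0, -27, 0, 0, 0, 0], [3.5, -31, 0, 0, 0, 0]]}}

```text
time_s: 36.55
tool_pos: [0.4793, -0.053, 0.1224]
eef_rot: [0.005, 1.0, -0.002, -0.001]
contact_force: [6.8, 3.4, -3.4]
grip_width: 0.208
```

```bash
python3 wind.py 3
```

```text
t 36.55 tcp [479.3 -53.  122.4] x [-1.     0.01   0.002] y [ 0.01   1.    -0.004] z [-0.002 -0.004 -1.   ] F [ 6.8  3.4 -3.4] w 19.1 q [-0.11  0.25  2.02 -0.    0.88 -1.67]
az 190.64271659298944 r 55.861212147004636
[[-0.5, -2.9, 0.0, 0, 0, 0], [-1.3, -5.7, 0.0, 0, 0, 0], [-2.2, -8.5, 0.0, 0, 0, 0], [-3.3, -11.2, 0.0, 0, 0, 0], [-4.6, -13.9, 0.0, 0, 0, 0], [-5.9, -16.5, 0.0, 0, 0, 0], [-7.4, -19.0, 0.0, 0, 0, 0], [-9.0, -21.4, 0.1, 0, 0, 0]]
```

Request:
{"fn": "apply_moves", "kwargs": {"steps": [[-0.5, -2.9, 0, 0, 0, 0], [-1.3, -5.7, 0, 0, 0, 0], [-2.2, -8.5, 0, 0, 0, 0], [-3.3, -11.2, 0, 0, 0, 0], [-4.6, -13.9, 0, 0, 0, 0], [-4.6, -13.9, 0, 0, 0, 0], [-4.6, -13.9, 0, 0, 0, 0], [-4.6, -13.9, 0, 0, 0, 0]]}}

```text
time_s: 37.55
tool_pos: [0.4813, -0.0617, 0.1218]
eef_rot: [0.007, 1.0, 0.003, -0.004]
contact_force: [-1.2, 33.8, 4.6]
grip_width: 0.208
```

```bash
python3 wind.py 3; python3 -c "
from h import *
for n in ('top','side'):
 d=shot(n,'wend_'+n);C=cloud(d);Z=C[...,2]
 for s,m,b in seg('bar1',d):
  P=C[m];P=P[np.isfinite(P[:,0])];print(s,np.round(np.median(P,0)*1000,1))
 for y in (.075,.125):
  k=(abs(C[...,0]-.555)<.03)&(abs(C[...,1]-y)<.006); print('floor',y,k.sum(),np.round(np.percentile(Z[k],[10,50,90])*1000,1) if k.sum() else '')"
```

```text
t 37.55 tcp [481.3 -61.7 121.8] x [-1.     0.013  0.008] y [0.013 1.    0.006] z [-0.008  0.006 -1.   ] F [-1.2 33.8  4.6] w 19.1 q [-0.13  0.26  2.01  0.01  0.88 -1.7 ]
az 199.78206019814982 r 56.19090467307149
[[-1.3, -2.7, -0.0, 0, 0, 0], [-2.5, -5.3, -0.0, 0, 0, 0], [-3.9, -7.9, -0.1, 0, 0, 0], [-5.4, -10.4, -0.1, 0, 0, 0], [-7.1, -12.8, -0.1, 0, 0, 0], [-8.8, -15.2, -0.2, 0, 0, 0], [-10.7, -17.4, -0.2, 0, 0, 0], [-12.7, -19.6, -0.2, 0, 0, 0]]
0.62 [557.6 148.5 107.7]
0.52 [551.3 104.2 107.4]
0.51 [548.2  54.8 107.8]
floor 0.075 122 [81.6 83.8 86.2]
floor 0.125 130 [81.6 83.9 85.4]
0.78 [571.9  46.3 105.2]
0.77 [574.7  94.4 104.3]
0.42 [583.2 138.3  98.6]
floor 0.075 0 
floor 0.125 0
```

Stop reached (34 N), floor at 84 mm, bars' tops at 107.5 mm. I release and take the crank off by its hub.

Request:
{"fn": "apply_moves", "kwargs": {"steps": [[0, 4, 0, 0, 0, 0], [0, 6, 0, 0, 0, 0], [0, 6, 0, 0, 0, 0], [0, 6, 0, 0, 0, 0], [0, 6, -15, 0, 0, 0], [0, 6, -40, 0, 0, 0], [0, 6, -55, 0, 0, 0], [0, 6, -55, 0, 0, 0]], "claw": -0.1}}

```text
time_s: 38.75
tool_pos: [0.4827, -0.0563, 0.1782]
eef_rot: [0.007, 1.0, 0.003, -0.002]
contact_force: [-0.8, 1.1, -0.4]
grip_width: 0.552
```

Run:
```python
from h import *
go((534.2,-42.4,170),(-.9455,-.3256,0))
for n in ('side','top'):
    d=shot(n,'cr6_'+n);C=cloud(d);Z=C[...,2]
    for s,m,b in seg('crank',d)[:1]:
        P=C[m];P=P[np.isfinite(P[:,0])&(P[:,2]>.07)]
        h=P[(P[:,2]>.113)&(P[:,2]<.124)&(P[:,0]>.505)]; g=P[(P[:,2]>.145)&(P[:,0]<.505)];print(n,s,'hub',len(h),rect(h) if len(h)>4 else '','grip',len(g),rect(g) if len(g)>4 else '')
```

```text
t 38.75 tcp [482.7 -56.3 178.2] x [-1.     0.013  0.005] y [0.013 1.    0.005] z [-0.005  0.005 -1.   ] F [-0.8  1.1 -0.4] w 50.8 q [-0.12  0.18  1.96  0.01  1.01 -1.68]
shift [-51.3  14.5   8.1] rotvec [ 0.0061 -0.0039 -0.345 ]
side 0.57 hub 353 (array([535.4, -43.6]), array([38.2, 38.6]), 14.8) grip 74 (array([480. , -73.4]), array([16.2, 38.3]), 3.8)
```

Request:
{"fn": "apply_moves", "kwargs": {"steps": [[-15, 4, 0, 0, 0, -0.1], [-30, 9, 2, 0, 0, -0.2], [-45, 13, 4, 0.003, -0.002, -0.3], [-51.3, 14.5, 8, 0.006, -0.004, -0.31], [-51.3, 14.5, 8, 0.006, -0.004, -0.31], [-51.3, 14.5, 25, 0.006, -0.004, -0.31], [-51.3, 14.5, 40, 0.006, -0.004, -0.31], [-51.3, 14.5, 45, 0.006, -0.004, -0.31]]}}

```text
time_s: 39.95
tool_pos: [0.5311, -0.0419, 0.1291]
eef_rot: [-0.148, 0.989, 0.001, -0.003]
contact_force: [-0.8, -0.1, 0.5]
grip_width: 0.549
```

Run:
```python
from h import *
go((534.2,-42.4,102.5),(-.958,-.284,0))
```

```text
t 39.95 tcp [531.1 -41.9 129.1] x [-0.956 -0.292  0.006] y [-0.292  0.956  0.003] z [-0.007  0.001 -1.   ] F [-0.8 -0.1  0.5] w 50.5 q [-0.08  0.32  1.9   0.    0.93 -1.95]
shift [-3.  -1.4 26.6] rotvec [ 0.0026 -0.006   0.0081]
```

Request:
{"fn": "apply_moves", "kwargs": {"steps": [[-3, -1.4, 0, 0.002, -0.006, 0], [-3, -1.4, 8, 0.002, -0.006, 0], [-3, -1.4, 16, 0.002, -0.006, 0], [-3, -1.4, 23, 0.002, -0.006, 0], [-3, -1.4, 26.5, 0.002, -0.006, 0], [-3, -1.4, 26.5, 0.002, -0.006, 0], [-3, -1.4, 26.5, 0.002, -0.006, 0], [-3, -1.4, 26.5, 0.002, -0.006, 0]]}}

```text
time_s: 40.95
tool_pos: [0.5344, -0.0424, 0.1028]
eef_rot: [-0.148, 0.989, 0.0, 0.0]
contact_force: [-0.3, -0.4, -0.9]
grip_width: 0.551
```

Request:
{"fn": "apply_moves", "kwargs": {"steps": [[0, 0, 0, 0, 0, 0], [0, 0, 0, 0, 0, 0], [0, 0, 0, 0, 0, 0], [0, 0, 0, 0, 0, 0], [0, 0, 0, 0, 0, 0], [0, 0, 0, 0, 0, 0], [0, 0, 0, 0, 0, 0], [0, 0, 0, 0, 0, 0]], "claw": 1, "force": 30}}

```text
time_s: 41.95
tool_pos: [0.5346, -0.0425, 0.1029]
eef_rot: [-0.148, 0.989, 0.0, 0.0]
contact_force: [0.0, -3.9, 4.3]
grip_width: 0.392
```

```bash
python3 -c "
from h import *
o,M=st();print(o['ft_torque'])"
```

```text
t 41.95 tcp [534.6 -42.5 102.9] x [-0.956 -0.292 -0.001] y [-0.292  0.956  0.   ] z [ 0.001  0.    -1.   ] F [ 0.  -3.9  4.3] w 36.1 q [-0.08  0.35  1.92  0.    0.87 -1.95]
[-0.65759458 -0.05532977 -0.14068626]
```

Request:
{"fn": "apply_moves", "kwargs": {"steps": [[0, 0, -5, 0, 0, 0], [0, 0, -10, 0, 0, 0], [0, 0, -15, 0, 0, 0], [0, 0, -20, 0, 0, 0], [0, 0, -28, 0, 0, 0], [0, 0, -40, 0, 0, 0], [0, 0, -60, 0, 0, 0], [0, 0, -68, 0, 0, 0]], "force": 50}}

```text
time_s: 42.95
tool_pos: [0.535, -0.0423, 0.1725]
eef_rot: [-0.148, 0.989, 0.0, 0.001]
contact_force: [-0.4, -0.1, -3.0]
grip_width: 0.388
```

Run:
```python
from h import *
o,M=st();print(o['ft_torque'])
for n in ('top','side'):
    d=shot(n,'cr7_'+n);C=cloud(d);Z=C[...,2]
    for s,m,b in seg('crank',d)[:1]:
        P=C[m];P=P[np.isfinite(P[:,0])&(P[:,2]>.07)];print(n,s,b,np.round(np.percentile(P[:,2],[2,50,98])*1000))
    for s,m,b in seg('bar1',d):
        P=C[m];P=P[np.isfinite(P[:,0])];print(s,np.round(np.median(P,0)*1000,1),rect(P))
    k=(abs(C[...,0]-.555)<.03)&(abs(C[...,1]-.08)<.005); print('floor',k.sum(),np.round(np.percentile(Z[k],[10,50,90])*1000,1) if k.sum() else '')
```

```text
t 42.95 tcp [535.  -42.3 172.5] x [-0.956 -0.292 -0.002] y [-0.292  0.956 -0.   ] z [ 0.002  0.    -1.   ] F [-0.4 -0.1 -3. ] w 35.7 q [-0.08  0.26  1.87  0.    1.01 -1.95]
[ 0.03307686 -0.08386499  0.00497806]
top 0.48 [421.6, 184.8, 14.2, 29.1] [173. 178. 226.]
0.75 [551.9 104.2 107.2] (array([554.6, 104.6]), array([18.9, 66.2]), 88.8)
0.72 [551.5  55.4 107.2] (array([553.,  54.]), array([67.6, 20.3]), 1.9)
0.66 [557.1 148.6 107.1] (array([556.8, 147.4]), array([21.5, 67.8]), 89.2)
0.56 [586.3  90.4  87.1] (array([732.1,  48.5]), array([294.4, 469.1]), 89.0)
floor 104 [81.8 83.8 85.8]
side 0.67 [325.5, 180.4, 57.2, 37.4] [88. 88. 88.]
0.65 [484.1 295.1  12.7] (array([479.3, 283.8]), array([185.6, 130.9]), 70.8)
0.59 [537.3 140.  104.2] (array([534. ,  72.4]), array([170.5,  29.8]), 86.7)
0.44 [524.   49.8 105.9] (array([519.6,  16. ]), array([123.6,  14.6]), 81.5)
floor 0
```

```bash
python3 -c "
from h import *
go((372,300.5,172),(-.9636,.2672,0))"
```

```text
t 43.25 tcp [534.  -42.5 170.4] x [-0.956 -0.292  0.   ] y [-0.292  0.956  0.001] z [-0.  0. -1.] F [ 0.3 -0.5 -3.2] w 35.2 q [-0.08  0.26  1.87  0.    1.01 -1.95]
shift [ 54.8 375.3  -1.4] rotvec [ 4.000e-04 -4.000e-04  5.669e-01]
```

Request:
{"fn": "apply_moves", "kwargs": {"steps": [[8, 54, 0, 0, 0, 0.08], [16, 108, 0, 0, 0, 0.16], [24, 162, 0, 0, 0, 0.25], [32, 216, 0, 0, 0, 0.33], [40, 270, 0, 0, 0, 0.41], [48, 324, 0, 0, 0, 0.5], [54.8, 375.3, 0, 0, 0, 0.567], [54.8, 375.3, 0, 0, 0, 0.567]]}}

```text
time_s: 44.25
tool_pos: [0.3705, 0.303, 0.1702]
eef_rot: [0.133, 0.991, 0.0, -0.001]
contact_force: [0.1, -0.3, -3.0]
grip_width: 0.386
```

Request:
{"fn": "apply_moves", "kwargs": {"steps": [[0, 0, 0, 0, 0, 0], [0, 0, 0, 0, 0, 0], [0, 0, 40, 0, 0, 0], [0, 0, 80, 0, 0, 0], [0, 0, 115, 0, 0, 0], [0, 0, 140, 0, 0, 0], [0, 0, 140, 0, 0, 0], [0, 0, 140, 0, 0, 0]]}}

```text
time_s: 45.25
tool_pos: [0.3711, 0.303, 0.0309]
eef_rot: [0.134, 0.991, 0.001, -0.0]
contact_force: [0.8, 0.2, -1.8]
grip_width: 0.388
```

Run:
```python
from h import *
go((372,300.5,8),(-.9636,.2672,0))
d=shot('side');C=cloud(d);Z=C[...,2]
for s,m,b in seg('crank',d)[:1]:
    P=C[m];P=P[np.isfinite(P[:,0])&(P[:,2]>.01)&(P[:,2]<.11)];g=P[P[:,0]<.335];print(s,b,np.round(np.percentile(P[:,2],[2,50,98])*1000),len(g),np.round(np.percentile(g,[2,98],axis=0)*1000))
```

```text
t 45.25 tcp [371.1 303.   30.9] x [-0.964  0.265  0.001] y [0.265 0.964 0.001] z [-0.     0.001 -1.   ] F [ 0.8  0.2 -1.8] w 35.7 q [ 0.68  0.4   2.08  0.    0.66 -0.62]
shift [-1.5 -2.2 22.9] rotvec [ 0.0011 -0.0007  0.0022]
0.83 [262.7, 168.7, 35.0, 29.4] [26. 38. 63.] 150 [[308. 305.  26.]
 [333. 322.  68.]]
```

Run:
```python
from h import *
a=[]
for n,c in (('side',(262,168)),('top',(268,250))):
    d=shot(n); a.append(cv2.resize(d['img'][c[1]-45:c[1]+45,c[0]-65:c[0]+65,::-1],(520,360),interpolation=cv2.INTER_CUBIC))
cv2.imwrite('pics/cr8.png',cv2.resize(np.vstack(a),(430,595)))
```

```text
(no output)
```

View pics/cr8.png

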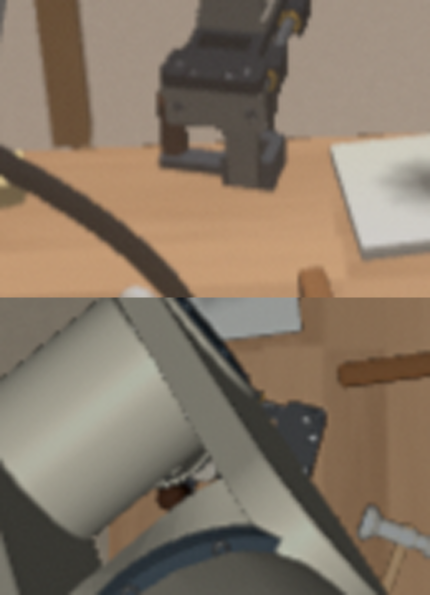

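The crank hangs level with its grip upright; the body just hides the grip's top. I'll set it down.

Request:
{"fn": "apply_moves", "kwargs": {"steps": [[0, 0, 8, 0, 0, 0], [0, 0, 15, 0, 0, 0], [0, 0, 19, 0, 0, 0], [0, 0, 22, 0, 0, 0], [0, 0, 23.5, 0, 0, 0], [0, 0, 23.5, 0, 0, 0], [0, 0, 23.5, 0, 0, 0], [0, 0, 23.5, 0, 0, 0]]}}

```text
time_s: 46.45
tool_pos: [0.3711, 0.3036, 0.0078]
eef_rot: [0.133, 0.991, 0.001, 0.0]
contact_force: [-0.1, -0.6, -3.2]
grip_width: 0.386
```

Request:
{"fn": "apply_moves", "kwargs": {"steps": [[0, 0, 0, 0, 0, 0], [0, 0, 0, 0, 0, 0], [0, 0, 0, 0, 0, 0], [0, 0, 0, 0, 0, 0], [0, 0, -20, 0, 0, 0], [0, 0, -60, 0, 0, 0], [0, 0, -110, 0, 0, 0], [0, 0, -160, 0, 0, 0]], "claw": -0.2}}

```text
time_s: 47.45
tool_pos: [0.3707, 0.303, 0.1693]
eef_rot: [0.133, 0.991, 0.001, 0.0]
contact_force: [0.3, 1.0, 0.3]
grip_width: 0.6
```

Run:
```python
from h import *
st()
for n in ('side','top'):
    d=shot(n,'cr9_'+n);C=cloud(d);Z=C[...,2]
    for s,m,b in seg('crank',d)[:1]:
        P=C[m];P=P[np.isfinite(P[:,0])&(P[:,2]>.01)&(P[:,2]<.08)];print(n,s,rect(P[(P[:,2]>.018)&(P[:,2]<.03)]),np.round(np.percentile(P[:,2],[2,50,98])*1000),rect(P[P[:,2]>.05]))
    for s,m,b in seg('bar1',d):
        P=C[m];P=P[np.isfinite(P[:,0])&(P[:,2]>.102)&(P[:,2]<.115)]
        if len(P)>20: print('bar',s,np.round(np.median(P,0)*1000,1),rect(P))
    w=d['img'].min(-1)>110; m=w&(np.hypot(C[...,0]-.493,C[...,1]-.298)<.09)&(Z>.006)&(Z<.02); print('board',rect(C[m]),np.round(np.median(Z[m])*1000,1))
# image-based bars in top: yellow pixels
d=shot('top');C=cloud(d);Z=C[...,2]
hsv=cv2.cvtColor(d['img'],cv2.COLOR_RGB2HSV)
y=((hsv[...,1]>120)&(hsv[...,0]>14)&(hsv[...,0]<32)&(Z>.102)&(Z<.112)&(C[...,0]>.5)&(C[...,0]<.61)).astype(np.uint8)
n,lab,stt,cen=cv2.connectedComponentsWithStats(y)
for i in range(1,n):
    if stt[i,4]>50: print('yellow',stt[i],rect(C[lab==i]))
```

```text
t 47.45 tcp [370.7 303.  169.3] x [-0.964  0.264  0.   ] y [0.264 0.964 0.002] z [ 0.     0.002 -1.   ] F [0.3 1.  0.3] w 55.2 q [ 0.68  0.18  1.98  0.    0.98 -0.62]
side 0.96 (array([351.8, 309.9]), array([40.5, 82.4]), 68.7) [10. 24. 59.] (array([317. , 316.2]), array([14.9, 17.7]), 50.6)
bar 0.9 [557.1 143.4 106.9] (array([557.6, 146.8]), array([67.6, 44.7]), 25.4)
bar 0.72 [553.7  50.4 107.1] (array([554.1,  53.2]), array([70. , 22.4]), 1.6)
bar 0.62 [556.2  99.7 107.1] (array([556.9, 102.2]), array([24.5, 69.6]), 84.5)
bar 0.56 [612.7  75.8 108.6] (array([568.8,  61.6]), array([ 96.4, 228.5]), 0.1)
board (array([492., 297.]), array([120.7, 124.5]), 6.6) 12.7
top 0.41 (array([314.3, 312.3]), array([ 1.6, 10.7]), 63.3) [25. 58. 63.] (array([316. , 319.8]), array([17.4, 14.4]), 88.2)
bar 0.59 [554.2 104.2 107.3] (array([556.1, 103.8]), array([19.7, 69.3]), 86.4)
bar 0.56 [550.9  53.9 107.2] (array([552. ,  53.3]), array([19.4, 66.2]), 88.9)
bar 0.54 [552.5 146.9 107.6] (array([556.2, 147.6]), array([16.3, 63.9]), 89.2)
board (array([492. , 297.2]), array([119.9, 119.7]), 6.5) 12.5
yellow [323 146   8  29 229] (array([557.2, 147.6]), array([16.4, 67. ]), 89.2)
yellow [341 146   9  30 249] (array([555.7, 104.5]), array([18.7, 69.1]), 88.5)
yellow [362 147  10  30 248] (array([553.3,  54.3]), array([68.1, 19.6]), 1.1)
```

```bash
python3 -c "
from h import *
go((556.5,148.3,150),(-1,.012,0))"
```

```text
t 47.8 tcp [370.2 302.6 166.5] x [-0.964  0.264  0.001] y [0.264 0.964 0.   ] z [-0.001  0.001 -1.   ] F [ 0.6 -0.4  0.2] w 55.1 q [ 0.68  0.18  1.99  0.    0.97 -0.62]
shift [-220.5  -99.6   16.2] rotvec [ 0.0004 -0.0013 -0.2555]
```

Request:
{"fn": "apply_moves", "kwargs": {"steps": [[-50, -23, 0, 0, 0, -0.06], [-100, -46, 0, 0, 0, -0.12], [-150, -69, 4, 0, 0, -0.18], [-195, -88, 10, 0, 0, -0.23], [-220.5, -99.6, 16, 0, 0, -0.2555], [-220.5, -99.6, 16, 0, 0, -0.2555], [-220.5, -99.6, 16, 0, 0, -0.2555], [-220.5, -99.6, 16, 0, 0, -0.2555]], "claw": 0.39}}

```text
time_s: 48.8
tool_pos: [0.5555, 0.1491, 0.15]
eef_rot: [0.006, 1.0, 0.0, -0.001]
contact_force: [0.6, 0.1, 0.1]
grip_width: 0.306
```

```bash
python3 -c "
from h import *
go((556.5,148.3,92),(-1,.012,0))
d=shot('side');C=cloud(d)
for s,m,b in seg('bar1',d):
  P=C[m];P=P[np.isfinite(P[:,0])&(P[:,2]>.102)&(P[:,2]<.115)]
  if len(P)>20: print('bar',s,np.round(np.median(P,0)*1000,1),rect(P))
im=d['img'][130:250,310:450,::-1];cv2.imwrite('pics/barA.png',cv2.resize(im,(700,600)))"
```

```text
t 48.8 tcp [555.5 149.1 150. ] x [-1.     0.011  0.002] y [0.011 1.    0.001] z [-0.002  0.001 -1.   ] F [0.6 0.1 0.1] w 28.1 q [ 0.26  0.35  1.8   0.    1.   -1.3 ]
shift [-1.1 -0.8 58. ] rotvec [ 0.0005 -0.0019  0.0008]
bar 0.95 [556.6  99.8 107.1] (array([556.9, 102.4]), array([24.2, 70.1]), 87.0)
bar 0.71 [559.6 143.2 107.1] (array([556.4, 133.9]), array([49.8, 68.6]), 82.3)
bar 0.6 [553.1  49.8 107. ] (array([554.1,  52.6]), array([68.9, 23.4]), 0.9)
```

View pics/barA.png

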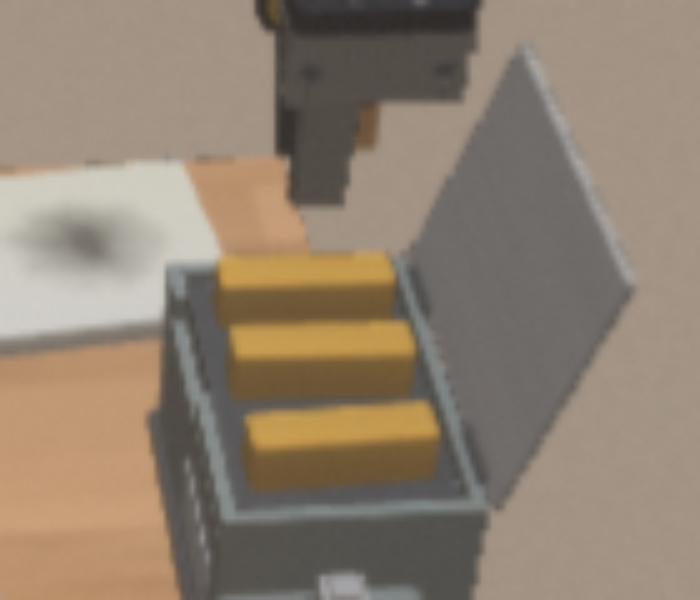

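Three bars stand flush on the raised floor with the gripper over the far one (crop (305,270)). I descend and grasp.

Request:
{"fn": "apply_moves", "kwargs": {"steps": [[-1, -0.8, 10, 0, -0.002, 0], [-1, -0.8, 22, 0, -0.002, 0], [-1, -0.8, 34, 0, -0.002, 0], [-1, -0.8, 44, 0, -0.002, 0], [-1, -0.8, 52, 0, -0.002, 0], [-1, -0.8, 58, 0, -0.002, 0], [-1, -0.8, 58, 0, -0.002, 0], [-1, -0.8, 58, 0, -0.002, 0]]}}

```text
time_s: 49.9
tool_pos: [0.5571, 0.1483, 0.0926]
eef_rot: [0.005, 1.0, 0.0, 0.001]
contact_force: [0.3, -0.2, 0.6]
grip_width: 0.305
```

Request:
{"fn": "apply_moves", "kwargs": {"steps": [[0, 0, 0, 0, 0, 0], [0, 0, 0, 0, 0, 0], [0, 0, 0, 0, 0, 0], [0, 0, 0, 0, 0, 0], [0, 0, 0, 0, 0, 0], [0, 0, 0, 0, 0, 0], [0, 0, 0, 0, 0, 0], [0, 0, 0, 0, 0, 0]], "claw": 1, "force": 50}}

```text
time_s: 50.9
tool_pos: [0.5574, 0.1484, 0.093]
eef_rot: [0.005, 1.0, 0.0, 0.001]
contact_force: [-1.4, -0.1, 5.7]
grip_width: 0.207
```

Request:
{"fn": "apply_moves", "kwargs": {"steps": [[0, 0, -10, 0, 0, 0], [0, 0, -25, 0, 0, 0], [0, 0, -40, 0, 0, 0], [0, 0, -50, 0, 0, 0], [0, 0, -50, 0, 0, 0], [0, 0, -50, 0, 0, 0], [0, 0, -50, 0, 0, 0], [0, 0, -50, 0, 0, 0]]}}

```text
time_s: 51.9
tool_pos: [0.557, 0.1483, 0.1425]
eef_rot: [0.006, 1.0, 0.0, 0.001]
contact_force: [0.5, 0.1, -1.9]
grip_width: 0.214
```

```bash
python3 -c "
from h import *
go((487.2,340.7,80),(-.994,-.11,0))"
```

```text
t 51.9 tcp [557.  148.3 142.5] x [-1.     0.011 -0.001] y [0.011 1.    0.001] z [ 0.001  0.001 -1.   ] F [ 0.5  0.1 -1.9] w 19.7 q [ 0.26  0.36  1.81  0.    0.98 -1.3 ]
shift [ 72.  191.6  62.6] rotvec [ 0.0007  0.0012 -0.1212]
```

Request:
{"fn": "apply_moves", "kwargs": {"steps": [[18, 45, 0, 0, 0, -0.03], [36, 92, 0, 0, 0, -0.06], [54, 140, 0, 0, 0, -0.09], [72, 185, 10, 0, 0, -0.121], [72, 191.6, 40, 0, 0.001, -0.121], [72, 191.6, 62.6, 0, 0.001, -0.121], [72, 191.6, 62.6, 0, 0.001, -0.121], [72, 191.6, 62.6, 0, 0.001, -0.121]]}}

```text
time_s: 52.9
tool_pos: [0.4876, 0.3408, 0.0806]
eef_rot: [-0.055, 0.998, 0.0, 0.0]
contact_force: [0.7, 1.2, -2.1]
grip_width: 0.208
```

```bash
python3 -c "
from h import *
go((487.2,340.7,23),(-.994,-.11,0))"
```

```text
t 52.9 tcp [487.6 340.8  80.6] x [-0.994 -0.11  -0.001] y [-0.11   0.994  0.001] z [ 0.001  0.001 -1.   ] F [ 0.7  1.2 -2.1] w 19.2 q [ 0.61  0.46  1.81  0.    0.87 -1.07]
shift [ 0.5 -0.1 57.6] rotvec [ 0.0009  0.0007 -0.0005]
```

Good tracking. I set it down, release, rise and return for the near (−y) bar.

Request:
{"fn": "apply_moves", "kwargs": {"steps": [[0, 0, 20, 0, 0, 0], [0, 0, 38, 0, 0, 0], [0, 0, 48, 0, 0, 0], [0, 0, 54, 0, 0, 0], [0, 0, 57.5, 0, 0, 0], [0, 0, 58, 0, 0, 0], [0, 0, 58, 0, 0, 0], [0, 0, 58, 0, 0, 0]]}}

```text
time_s: 53.9
tool_pos: [0.4879, 0.341, 0.023]
eef_rot: [-0.055, 0.998, 0.001, 0.001]
contact_force: [-0.1, 0.4, -2.0]
grip_width: 0.208
```

Request:
{"fn": "apply_moves", "kwargs": {"steps": [[0, 0, 0, 0, 0, 0], [0, 0, 0, 0, 0, 0], [0, 0, 0, 0, 0, 0], [0, 0, 0, 0, 0, 0], [0, 0, -20, 0, 0, 0], [0, 0, -60, 0, 0, 0], [0, 0, -110, 0, 0, 0], [0, 0, -128, 0, 0, 0]], "claw": 0.39}}

```text
time_s: 54.9
tool_pos: [0.4893, 0.3419, 0.1553]
eef_rot: [-0.055, 0.998, 0.002, 0.003]
contact_force: [-0.3, -0.2, 1.2]
grip_width: 0.306
```

Run:
```python
from h import *
go((554,53.8,150),(-1,.0,0))
d=shot('side');C=cloud(d);Z=C[...,2]
for s,m,b in seg('bar1',d):
  P=C[m];P=P[np.isfinite(P[:,0])&(P[:,0]<.62)]; z=np.percentile(P[:,2],90); P=P[P[:,2]>z-.005]
  print('bar',round(s,2),np.round(np.median(P,0)*1000,1),rect(P))
```

```text
t 54.9 tcp [489.3 341.9 155.3] x [-0.994 -0.11  -0.006] y [-0.11   0.994  0.004] z [ 0.006  0.004 -1.   ] F [-0.3 -0.2  1.2] w 28.2 q [ 0.61  0.37  1.76  0.    1.01 -1.07]
shift [ -32.8 -293.5    4.4] rotvec [0.0041 0.0059 0.1098]
bar 0.83 [556.1 100.5 107.3] (array([556.8, 104.2]), array([24.3, 69.2]), 86.6)
bar 0.67 [487.3 336.9  36.3] (array([487.9, 340. ]), array([66.5, 24.4]), 4.9)
bar 0.61 [553.8  50.4 107.4] (array([554.3,  53. ]), array([69.2, 23.2]), 2.4)
```

Request:
{"fn": "apply_moves", "kwargs": {"steps": [[-6, -55, 0, 0, 0, 0.02], [-12, -110, 0, 0, 0, 0.04], [-18, -165, 2, 0, 0, 0.06], [-24, -220, 4, 0, 0, 0.08], [-30, -270, 4, 0.004, 0.006, 0.1], [-32.8, -293.5, 4, 0.004, 0.006, 0.11], [-32.8, -293.5, 4, 0.004, 0.006, 0.11], [-32.8, -293.5, 4, 0.004, 0.006, 0.11]]}}

```text
time_s: 56.0
tool_pos: [0.5529, 0.0541, 0.148]
eef_rot: [0.0, 1.0, -0.0, -0.001]
contact_force: [-0.2, -0.6, 0.1]
grip_width: 0.304
```

```bash
python3 -c "
from h import *
go((554,53.8,92),(-1,0,0))"
```

```text
t 56.0 tcp [552.9  54.1 148. ] x [-1.     0.     0.003] y [ 0.  1. -0.] z [-0.003 -0.    -1.   ] F [-0.2 -0.6  0.1] w 28.0 q [ 0.09  0.32  1.84  0.    0.98 -1.48]
shift [-1.3 -0.2 56. ] rotvec [-0.0002 -0.0027 -0.0002]
```

Request:
{"fn": "apply_moves", "kwargs": {"steps": [[-1.3, 0, 10, 0, -0.002, 0], [-1.3, 0, 22, 0, -0.002, 0], [-1.3, 0, 34, 0, -0.002, 0], [-1.3, 0, 44, 0, -0.002, 0], [-1.3, 0, 51, 0, -0.002, 0], [-1.3, 0, 55.5, 0, -0.002, 0], [-1.3, 0, 55.5, 0, -0.002, 0], [-1.3, 0, 55.5, 0, -0.002, 0]]}}

```text
time_s: 57.0
tool_pos: [0.5543, 0.054, 0.0928]
eef_rot: [0.0, 1.0, -0.0, -0.0]
contact_force: [-0.9, -0.7, 0.9]
grip_width: 0.303
```

Request:
{"fn": "apply_moves", "kwargs": {"steps": [[0, 0, 0, 0, 0, 0], [0, 0, 0, 0, 0, 0], [0, 0, 0, 0, 0, 0], [0, 0, 0, 0, 0, 0], [0, 0, 0, 0, 0, 0], [0, 0, 0, 0, 0, 0], [0, 0, 0, 0, 0, 0], [0, 0, 0, 0, 0, 0]], "claw": 1}}

```text
time_s: 58.0
tool_pos: [0.5546, 0.0541, 0.0931]
eef_rot: [0.0, 1.0, -0.0, 0.0]
contact_force: [-1.4, 1.1, 5.7]
grip_width: 0.213
```

Request:
{"fn": "apply_moves", "kwargs": {"steps": [[0, 0, -10, 0, 0, 0], [0, 0, -25, 0, 0, 0], [0, 0, -40, 0, 0, 0], [0, 0, -50, 0, 0, 0], [0, 0, -50, 0, 0, 0], [0, 0, -50, 0, 0, 0], [0, 0, -50, 0, 0, 0], [0, 0, -50, 0, 0, 0]]}}

```text
time_s: 59.0
tool_pos: [0.5543, 0.0541, 0.1427]
eef_rot: [0.0, 1.0, -0.0, -0.0]
contact_force: [-0.4, 0.1, -2.1]
grip_width: 0.211
```

```bash
python3 -c "
from h import *
go((496.8,253.3,80),(-.994,-.11,0))"
```

```text
t 59.0 tcp [554.3  54.1 142.7] x [-1.  0.  0.] y [ 0.  1. -0.] z [-0. -0. -1.] F [-0.4  0.1 -2.1] w 19.4 q [ 0.09  0.33  1.85 -0.    0.97 -1.48]
shift [ 57.5 199.2  62.7] rotvec [-0.0002 -0.0004 -0.1106]
```

Request:
{"fn": "apply_moves", "kwargs": {"steps": [[14, 48, 0, 0, 0, -0.03], [28, 98, 0, 0, 0, -0.06], [42, 150, 0, 0, 0, -0.09], [57.5, 192, 6, 0, 0, -0.11], [57.5, 199.2, 35, 0, 0, -0.11], [57.5, 199.2, 62.7, 0, 0, -0.11], [57.5, 199.2, 62.7, 0, 0, -0.11], [57.5, 199.2, 62.7, 0, 0, -0.11]]}}

```text
time_s: 60.0
tool_pos: [0.4973, 0.2533, 0.0806]
eef_rot: [-0.055, 0.999, 0.0, 0.0]
contact_force: [-0.3, -0.7, -2.6]
grip_width: 0.211
```

```bash
python3 -c "
from h import *
go((496.8,253.3,23),(-.994,-.11,0))"
```

```text
t 60.0 tcp [497.3 253.3  80.6] x [-0.994 -0.109 -0.   ] y [-0.109  0.994 -0.   ] z [ 0.  0. -1.] F [-0.3 -0.7 -2.6] w 19.5 q [ 0.47  0.42  1.89 -0.    0.84 -1.21]
shift [ 0.5  0.1 57.6] rotvec [-0.      0.0001 -0.0008]
```

Request:
{"fn": "apply_moves", "kwargs": {"steps": [[0, 0, 20, 0, 0, 0], [0, 0, 38, 0, 0, 0], [0, 0, 48, 0, 0, 0], [0, 0, 54, 0, 0, 0], [0, 0, 57.5, 0, 0, 0], [0, 0, 58, 0, 0, 0], [0, 0, 58, 0, 0, 0], [0, 0, 58, 0, 0, 0]]}}

```text
time_s: 61.0
tool_pos: [0.4975, 0.2534, 0.0229]
eef_rot: [-0.055, 0.999, 0.0, 0.0]
contact_force: [-0.1, -0.1, -3.5]
grip_width: 0.214
```

Request:
{"fn": "apply_moves", "kwargs": {"steps": [[0, 0, 0, 0, 0, 0], [0, 0, 0, 0, 0, 0], [0, 0, 0, 0, 0, 0], [0, 0, 0, 0, 0, 0], [0, 0, -20, 0, 0, 0], [0, 0, -60, 0, 0, 0], [0, 0, -110, 0, 0, 0], [0, 0, -128, 0, 0, 0]], "claw": 0.39}}

```text
time_s: 62.0
tool_pos: [0.4988, 0.254, 0.1538]
eef_rot: [-0.055, 0.999, 0.001, 0.002]
contact_force: [0.1, 0.5, -0.0]
grip_width: 0.305
```

Run:
```python
from h import *
go((556,102.5,150),(-1,.012,0))
d=shot('side');C=cloud(d);Z=C[...,2]
for s,m,b in seg('bar1',d):
  P=C[m];P=P[np.isfinite(P[:,0])&(P[:,0]<.62)]; z=np.percentile(P[:,2],90); P=P[P[:,2]>z-.005]
  print('bar',round(s,2),np.round(np.median(P,0)*1000,1),rect(P))
```

```text
t 62.0 tcp [498.8 254.  153.8] x [-0.994 -0.109 -0.005] y [-0.109  0.994  0.002] z [ 0.004  0.002 -1.   ] F [ 0.1  0.5 -0. ] w 28.0 q [ 0.47  0.32  1.84 -0.    0.98 -1.21]
shift [ -40.3 -156.9    3.7] rotvec [0.0019 0.0044 0.1214]
bar 0.94 [556.5 100.1 107.3] (array([556.5, 102.7]), array([24.4, 68.9]), 84.9)
bar 0.77 [487.5 337.   36.3] (array([488.3, 338.9]), array([68.3, 25.5]), 7.2)
bar 0.72 [494.5 249.4  36.3] (array([489.9, 226.7]), array([85.9, 59.6]), 76.8)
bar 0.51 [409.1 151.5  22.5] (array([409.7, 157.6]), array([20.4, 90.6]), 5.8)
```

Request:
{"fn": "apply_moves", "kwargs": {"steps": [[-10, -39, 0, 0, 0, 0.03], [-20, -78, 0, 0, 0, 0.06], [-30, -117, 2, 0, 0, 0.09], [-40.3, -156.9, 3, 0.002, 0.004, 0.121], [-40.3, -156.9, 3, 0.002, 0.004, 0.121], [-40.3, -156.9, 3, 0.002, 0.004, 0.121], [-40.3, -156.9, 3, 0.002, 0.004, 0.121], [-40.3, -156.9, 3, 0.002, 0.004, 0.121]]}}

```text
time_s: 63.1
tool_pos: [0.5554, 0.1032, 0.1494]
eef_rot: [0.005, 1.0, -0.0, -0.0]
contact_force: [-0.1, 0.5, 1.0]
grip_width: 0.305
```

```bash
python3 -c "
from h import *
go((556,102.8,92.5),(-1,.012,0))"
```

```text
t 63.1 tcp [555.4 103.2 149.4] x [-1.    0.01  0.  ] y [ 0.01  1.   -0.  ] z [-0. -0. -1.] F [-0.1  0.5  1. ] w 28.0 q [ 0.18  0.33  1.82 -0.    0.99 -1.38]
shift [-0.7 -0.4 56.9] rotvec [-0.0003 -0.0004  0.0018]
```

Request:
{"fn": "apply_moves", "kwargs": {"steps": [[-0.7, -0.4, 10, 0, 0, 0], [-0.7, -0.4, 22, 0, 0, 0], [-0.7, -0.4, 34, 0, 0, 0], [-0.7, -0.4, 44, 0, 0, 0], [-0.7, -0.4, 51, 0, 0, 0], [-0.7, -0.4, 57, 0, 0, 0], [-0.7, -0.4, 57, 0, 0, 0], [-0.7, -0.4, 57, 0, 0, 0]]}}

```text
time_s: 64.1
tool_pos: [0.5563, 0.1028, 0.0927]
eef_rot: [0.005, 1.0, -0.0, 0.0]
contact_force: [-0.0, -0.2, 0.2]
grip_width: 0.306
```

Request:
{"fn": "apply_moves", "kwargs": {"steps": [[0, 0, 0, 0, 0, 0], [0, 0, 0, 0, 0, 0], [0, 0, 0, 0, 0, 0], [0, 0, 0, 0, 0, 0], [0, 0, 0, 0, 0, 0], [0, 0, 0, 0, 0, 0], [0, 0, 0, 0, 0, 0], [0, 0, 0, 0, 0, 0]], "claw": 1}}

```text
time_s: 65.1
tool_pos: [0.5565, 0.103, 0.093]
eef_rot: [0.005, 1.0, 0.0, 0.0]
contact_force: [-0.9, 2.8, 5.9]
grip_width: 0.211
```

Request:
{"fn": "apply_moves", "kwargs": {"steps": [[0, 0, -10, 0, 0, 0], [0, 0, -25, 0, 0, 0], [0, 0, -40, 0, 0, 0], [0, 0, -50, 0, 0, 0], [0, 0, -50, 0, 0, 0], [0, 0, -50, 0, 0, 0], [0, 0, -50, 0, 0, 0], [0, 0, -50, 0, 0, 0]]}}

```text
time_s: 66.1
tool_pos: [0.5563, 0.1029, 0.1426]
eef_rot: [0.005, 1.0, -0.0, -0.0]
contact_force: [0.2, 0.2, -2.9]
grip_width: 0.211
```

Run:
```python
from h import *
go((492.3,297.2,85),(-.994,-.11,0))
d=shot('top');C=cloud(d);Z=C[...,2]
hsv=cv2.cvtColor(d['img'],cv2.COLOR_RGB2HSV)
y=((hsv[...,1]>120)&(hsv[...,0]>14)&(hsv[...,0]<32)&(Z>.028)&(Z<.045)).astype(np.uint8)
n,lab,s,_=cv2.connectedComponentsWithStats(y)
for i in range(1,n):
    if s[i,4]>60: print(rect(C[lab==i]),np.round(np.median(Z[lab==i])*1000,1))
```

```text
t 66.1 tcp [556.3 102.9 142.6] x [-1.    0.01  0.  ] y [ 0.01  1.   -0.  ] z [-0. -0. -1.] F [ 0.2  0.2 -2.9] w 19.4 q [ 0.18  0.34  1.83 -0.    0.97 -1.38]
shift [ 65.9 193.6  57.6] rotvec [-1.000e-04 -2.000e-04 -1.205e-01]
(array([ 590.9, -536.1]), array([46.6, 94.3]), 74.7) 33.3
(array([ 503.3, -234. ]), array([189. ,   3.8]), 0.3) 36.8
(array([496. , 252.4]), array([66.6, 18.2]), 7.5) 36.3
(array([487.4, 339.9]), array([67.5, 18.9]), 5.4) 35.8
```

Request:
{"fn": "apply_moves", "kwargs": {"steps": [[16, 46, 0, 0, 0, -0.03], [32, 94, 0, 0, 0, -0.06], [48, 144, 0, 0, 0, -0.09], [65.9, 188, 0, 0, 0, -0.12], [65.9, 193, 25, 0, 0, -0.12], [65.9, 193, 57.6, 0, 0, -0.12], [65.9, 193, 57.6, 0, 0, -0.12], [65.9, 193, 57.6, 0, 0, -0.12]]}}

```text
time_s: 67.15
tool_pos: [0.4929, 0.2967, 0.0858]
eef_rot: [-0.055, 0.999, 0.0, 0.0]
contact_force: [-0.3, 0.5, -2.4]
grip_width: 0.213
```

```bash
python3 -c "
from h import *
go((492.2,296.6,23),(-.994,-.11,0))"
```

```text
t 67.15 tcp [492.9 296.7  85.8] x [-0.994 -0.109 -0.   ] y [-0.109  0.994  0.   ] z [ 0.  0. -1.] F [-0.3  0.5 -2.4] w 19.6 q [ 0.54  0.43  1.85 -0.    0.86 -1.14]
shift [ 0.7 -0.1 62.8] rotvec [ 0.0001  0.0004 -0.0008]
```

Request:
{"fn": "apply_moves", "kwargs": {"steps": [[0, 0, 20, 0, 0, 0], [0, 0, 36, 0, 0, 0], [0, 0, 48, 0, 0, 0], [0, 0, 56, 0, 0, 0], [0, 0, 61, 0, 0, 0], [0, 0, 63, 0, 0, 0], [0, 0, 63, 0, 0, 0], [0, 0, 63, 0, 0, 0]]}}

```text
time_s: 68.15
tool_pos: [0.4931, 0.2969, 0.0231]
eef_rot: [-0.055, 0.999, 0.0, 0.0]
contact_force: [-0.3, -0.3, -2.8]
grip_width: 0.215
```

Request:
{"fn": "apply_moves", "kwargs": {"steps": [[0, 0, 0, 0, 0, 0], [0, 0, 0, 0, 0, 0], [0, 0, 0, 0, 0, 0], [0, 0, 0, 0, 0, 0], [0, 0, -15, 0, 0, 0], [0, 0, -40, 0, 0, 0], [0, 0, -90, 0, 0, 0], [0, 0, -140, 0, 0, 0]], "claw": 0.46}}

```text
time_s: 69.15
tool_pos: [0.4928, 0.2967, 0.1654]
eef_rot: [-0.055, 0.999, 0.0, 0.001]
contact_force: [0.3, 0.7, 0.2]
grip_width: 0.273
```

Request:
{"fn": "apply_moves", "kwargs": {"steps": [[40, 0, -10, 0, 0, 0], [80, 0, -30, 0, 0, 0], [120, 0, -50, 0, 0, 0], [150, 0, -60, 0, 0, 0], [150, 50, -60, 0, 0, 0], [150, 100, -60, 0, 0, 0], [150, 150, -60, 0, 0, 0], [150, 190, -60, 0, 0, 0]]}}

```text
time_s: 70.15
tool_pos: [0.3224, 0.471, 0.2264]
eef_rot: [-0.055, 0.998, 0.001, 0.001]
contact_force: [0.5, -0.4, -0.3]
grip_width: 0.271
```

Run:
```python
from h import *
st()
for n in ('top','side'):
    d=shot(n,'end_'+n);C=cloud(d);Z=C[...,2]
    hsv=cv2.cvtColor(d['img'],cv2.COLOR_RGB2HSV)
    y=((hsv[...,1]>120)&(hsv[...,0]>14)&(hsv[...,0]<32)&(Z>.03)&(Z<.042)&(C[...,1]>.2)).astype(np.uint8)
    k,lab,s,_=cv2.connectedComponentsWithStats(y)
    for i in range(1,k):
        if s[i,4]>40: print(n,'bar',rect(C[lab==i]),np.round(np.percentile(Z[lab==i],[5,50,95])*1000,1))
    for s,m,b in seg('crank',d)[:1]:
        P=C[m];P=P[np.isfinite(P[:,0])&(P[:,2]<.09)];print('crank',s,np.round(np.percentile(P[:,2],[2,50,98])*1000),rect(P[P[:,2]>.05]))
    for s,m,b in seg('blade',d)[:1]:
        P=C[m];P=P[np.isfinite(P[:,0])&(P[:,2]>.004)];print('blade',s,np.round(np.percentile(P[:,2],[2,50,98])*1000),rect(P))
    q=(abs(C[...,0]-.555)<.03)&(abs(C[...,1]-.1)<.05); print('floor',np.round(np.percentile(Z[q],[5,50,95])*1000,1))
    c=(abs(C[...,1]-.1)<.06)&(Z>.1)&(Z<.2)&(C[...,0]>.59)&(C[...,0]<.67)
    if c.sum()>50: f=np.polyfit(Z[c],C[...,0][c],1); print('cover deg',90+np.degrees(np.arctan(f[0])))
a=cv2.imread('pics/end_top.png')[110:310,200:460];b=cv2.imread('pics/end_side.png')[120:320,190:450]
cv2.imwrite('pics/end.png',np.hstack([cv2.resize(a,(400,308)),cv2.resize(b,(400,308))]))
```

```text
t 70.15 tcp [322.4 471.  226.4] x [-0.994 -0.11  -0.002] y [-0.11   0.994  0.001] z [ 0.002  0.002 -1.   ] F [ 0.5 -0.4 -0.3] w 24.9 q [ 0.97  0.26  1.74 -0.    1.14 -0.71]
top bar (array([495.9, 252.6]), array([67.1, 17.9]), 7.2) [33.1 36.4 39.2]
top bar (array([487.9, 340.4]), array([67.5, 18.8]), 5.0) [32.9 36.2 39. ]
top bar (array([491.4, 295.8]), array([66.6, 19. ]), 4.7) [33.2 36.2 39.4]
crank 0.55 [-2. 23. 60.] (array([318.2, 320. ]), array([19. , 17.2]), 0.7)
blade 0.56 [10. 19. 26.] (array([411.2, 131.1]), array([ 25.7, 143. ]), 7.4)
floor [80.1 83.6 86.5]
cover deg 109.17570376909188
side bar (array([488.5, 337.1]), array([68.1, 19.6]), 6.9) [30.7 35.8 38.5]
side bar (array([492. , 295.4]), array([66.8, 23.6]), 5.4) [31.6 36.2 38.5]
side bar (array([496.4, 253.9]), array([67.3, 25.7]), 8.4) [30.9 36.  38.7]
crank 0.93 [ 1. 20. 59.] (array([318.5, 317. ]), array([18. , 15.2]), 0.2)
blade 0.61 [10. 15. 25.] (array([412.4, 129. ]), array([ 26.1, 142.1]), 6.7)
floor [81.8 83.7 85.5]
cover deg 109.20012718359828
```

View pics/end.png

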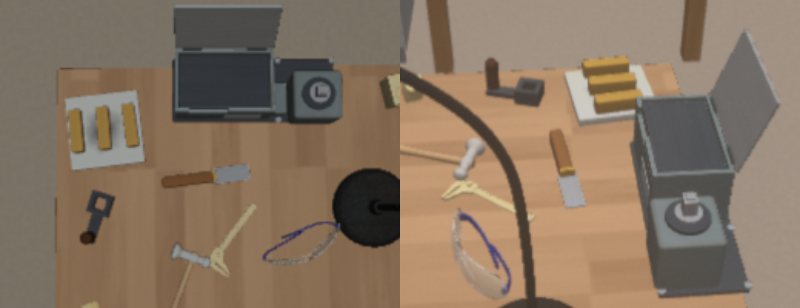

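All three bars lie on the board (left view (77,130), (103,127), (129,124)). The crank stands at (95,215), the blade lies at (205,178), the cover is open and the floor is up. I'll hand the job in.

```bash
python3 -c "
from rig import ctrl
print(ctrl.finish_job())"
```

```text
the job is handed in; nothing more can be done
None
```

The job is done and handed in at about 70 s of the 200 s allowed; `finish_job()` returns no verdict, so I can only report my own last checks.

What I did, in order:
- **Cover:** pried it up with the blade and swung it back to its stop with the blade alone, then laid the blade on the bench.
- **Crank:** it had been knocked a few centimetres aside, so I located it again, seated it on the shaft and wound three turns counter-clockwise until the stop. I then lifted it off and stood it on the bench.
- **Bars:** all three were present, and I set them side by side on the board.

Last checks, from both cameras:
- **Cover:** it stands at 109.2° (1.9 rad, its stop).
- **Floor:** its top reads about 83.7 mm, against 83 mm for fully up.
- **Bars:** their tops read 36 mm all over, so they are flat on the board with none on another. They are about 44 mm apart and inside the board's edges.
- **Crank and blade:** the crank stands with its grip top at about 60 mm, and the blade lies flat on the bench.
- **Forces:** the highest reading after a move was about 34 N, at the shaft stop. Inserting the blade met about 27 N as its tip touched something, and swinging the cover onto its stop about 26 N. I did not see forces between those readings.

None of the last checks failed, and the two cameras agreed within about 3 mm.

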